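# Release and raise the guard of the bench roller press

## Robot

A 6-joint arm with a two-finger parallel gripper is mounted at the origin on the work surface. World frame = base frame: x ahead of the robot, y to its left, z up, the work surface at z = 0. Lengths are in mm, angles in degrees, forces in N, time in s.
With the tool pointing down it reaches from about 300 to 850 mm from the base axis. Payload 4.2 kg.
Tool frame: the origin (TCP) lies at the very end of the fingers, on their centre line; the grasp point (between the pads) lies 19 mm behind it (env.grasp_offset is the distance from the TCP to the grasp point, in mm); z points along the fingers, y is the line along which they close (so a half turn about z gives the same grasp; the last joint's range is limited). The gripper opens to 91 mm and grips with 3 to 60 N. Pads are 32 mm wide; open, the fingers measure 118 mm over their backs; the gripper's body (76 mm by 178 mm) begins 60 mm behind the grasp point.
Start: joints at [63.255, 18.312, 89.639, -0, 72.044, -1.146], TCP at [248.452, 518.57, 213.976] pointing down, gripper open.
Joint ranges: [-177.97, 177.97], [-48.28, 115.42], [12.27, 149.76], [-77.06, 257.06], [2.81, 150.46], [-146.56, 146.56]. Speed limits (degrees/s): [147.25, 147.25, 180, 180, 180, 180].

## Interface

Orientations are given as [roll, pitch, yaw] about the fixed x, y, z axes, in that order (R = Rz(yaw) Ry(pitch) Rx(roll)).
In Python, from workcell import env gives the robot as it stands. The module is installed in compiled form; this text tells all that it offers.
- The arm moves only by the tool send_rows, never from a script. Its argument "motion" is a list of rows, each an object of numbers: "tx", "ty", "tz": the shift along the tool's x, y, z in units of 500 mm (1.0 is 500 mm); "rx", "ry", "rz": the turn, a rotation vector about the tool's x, y, z in units of 30 degrees (1.0 is 30 degrees); "gripper": the closure, from -1 (fully open) to 1 (shut). In form: [{"tx": .., "ty": .., "tz": .., "rx": .., "ry": .., "rz": .., "gripper": ..}, ...]. A call has 1 to 12 rows; each row shifts and turns the commanded pose from where the row before left it, along the tool's axes as they then stand; what a row does not reach is not made up. A row lasts 1/8 s, in which the tool goes at most 62.5 mm and 10.7 degrees, less where a joint would pass 70% of its speed; a pose out of reach is approached as far as the arm can. A call with a number of a shift or a turn outside -1 to 1 is refused whole. A call with a gripper value outside its range is refused whole. The fingers move at their own pace and stop on an object; "grip_force" is the grip in N (left out, the last holds). Time passes only in rows, so rows that do not move let the fingers close. It gives the time, the measured TCP pose, the force, the opening and the grip force at its end, in the units of the state.
- env.state(): the state, without advancing time (a new reading comes with each control period).
- env.grab_frame(name): name is "side" or "top"; returns a dict with "frame" (400x640x3 uint8, red, green, blue), "vertical_fov" (degrees; the focal length in pixels is half the picture's height over the tangent of half this angle, whatever the lens; pixels are square), "cx", "cy" (the principal point, pixels), "k1" (the pictures are not rectified: a ray, as slopes to the right and down, at radius r is drawn at 1 + k1 r^2 times it, then the intrinsics apply), "rvec" (rotation vector, rad) and "tvec" (3), from world to camera coordinates, as OpenCV has them. Camera axes: x right, y down, z forward; pixel columns grow to the right and rows downward; lengths in mm; the calibration is good to about 2 mm. A picture is of the moment at which its call begins. There is no depth.
- env.job_done(): hands the job in; it is judged then, once.
The state is a dict: "time_s": time; "qpos": joint angles; "qvel": joint speeds; "effort": joint torques, N m; "ee_pos": TCP position; "ee_rot": TCP orientation; "force": force on the tool from outside, world axes, zero at the start; "torque": the same for the moment, N m; "gripper_width": finger opening in mm; "gripper_force": force on a finger pad.
Only numpy, scipy, OpenCV 4.12 (cv2) and the standard library are available. Lean on these libraries where they do the work, as an engineer would, in place of code of your own. Each camera call takes 0.05 s, during which the arm holds its last target. There are 200 camera calls.

## Task

On the small roller press, push the long release bar along its front fully in, pressing near the middle so that both ends go down together, and let it spring back. Then push the clear guard up by the lip along its lower edge until the underside of the lip is level with the steel pointer clamped on the upright, and leave it standing there. Leave the pointer, the press and everything lying on and around it as they are.

Things in the scene. Friction and masses are not known exactly. Their poses are not given: they have to be found in the camera images.
- press: Grey bench roller press, fixed, 350 deep, 420 wide, 424 mm high; origin on the table; x points from its front (robot side) to its back, y to its left as the robot sees it; heading varies. Base block 50 high, x -60 to 200 mm. Two 24 mm square aluminium posts at x -20, y +-192 mm guide the guard. Rollers behind the guard reach up to z 180. In front of the press lie only low tools (under 65 mm)
- bar_mid (a point): Middle of the upper face of the release bar: aluminium flap 300 long (along press y), 45 broad, 10 mm thick, at the foot of the press's front, sloping 30 degrees down towards the robot; this point is about 54 mm above the table. Site axes: z out of the face (up, towards the robot), x up the slope, y along the bar. Hinged along its upper long edge, 24.5 mm up the slope; gives against a light spring
- bar (a joint): Release bar's swing about its long hinge: 0 at rest, 0.30 rad fully in against its stop (7 mm at the middle of the face, about 13 mm at the lower edge). About 1.5 N starts it and 4.5 N at the middle of the face takes it fully in; it springs back when let go
- bar_skew (a joint): Skew of the release bar: 0 when both ends are level, up to 0.1 rad either way; 0.03 rad means one end is 9 mm lower than the other. It floats on end springs of 12 N m per rad in all: a push of 8 N applied 45 mm from the middle skews it 0.03 rad
- guard_edge (a point): Middle of the front lower edge of the guard's lip. The guard is a clear sheet 350 wide, 130 mm high with an aluminium bottom rail, sliding straight up between the posts. The lip is a flat ledge 300 long, 8 mm thick, standing 33 mm out of the rail towards the robot; its underside is level, at this point's height. The 75 mm or more between lip and base block is free for fingers
- guard (a joint): Height of the guard above its lowest position, m, 0 to 0.20; the lip's underside is 125 mm above the table at 0. It is counterbalanced: it stays wherever it is left and needs about 3 to 4 N to move either way
- mark_tip (a point): Tip of the height mark: thin steel pointer (4 mm plate, this point half-way up its thickness) on a dark steel collar clamped round the right-hand post (press -y side). It ends 8 mm beyond the lip's right end, so the two can be sighted against each other. Its height varies, 205 to 295 mm above the table
- hammer: Hand hammer lying on the table, 260 mm long; leave alone. Origin at its underside
- awl: Awl lying on the table in front of the press, wooden handle 24 mm thick and a steel spike, 155 mm long; leave alone. Origin at its underside near the ferrule
- glue_jar: Jar 68 mm across, 85 mm high, standing beside the press; leave alone. Origin at its underside
- spray_bottle: White spray bottle with a blue head, 76 mm across, 205 mm high, standing to the left of the press; leave alone. Origin at its underside
- brass_roller: Brass cylinder 32 mm across, 60 mm high, standing in front of the press to its right; leave alone. Origin at its underside
- die: Small open steel tray-shaped cutting die, 50 x 90 x 25 mm, on the press's base between guard and rollers, right half; leave alone. Origin at its underside
- block: Dark wooden block 50 x 90 x 30 mm on the press's base between guard and rollers, left half; leave alone. Origin at its underside

How it is judged:
By the outcome, as a careful person would: the job done as asked, in the order asked, and still so for the second after the job is handed in, with the robot touching nothing.
It also fails if it takes over 46 s, if anything falls off the work surface, if the arm or the gripper's body presses on something with over 40 N, if the wrist force passes 120 N, or if a joint passes its speed limit or range.

## Working session

There is one attempt and no reset: what is moved stays moved. The work goes in short steps, Python scripts to look and compute and a tool call to move; the robot and the scene stay as the last step left them, time stands still between calls to the robot, and variables do not carry over. Pictures are saved under pics/ and viewed, at most 10 in all, crops included, and the job is handed in when it is done.

Besides the shell and the picture viewer there is one more tool, called as a command line: name --argument value ..., lists and objects as JSON in quotes. send_rows: Moves the arm, as the interface text tells. Shifts and turns lie within -1 to 1; 1 stands for 500 mm of shift or 30 degrees of turn. Its arguments: {"type":"object","properties":{"motion":{"type":"array"},"grip_force":{"type":"number"}},"required":["motion"]}

```bash
mkdir -p pics
cat > h.py <<'E'
import numpy as np, cv2, pickle
from workcell import env
def grab(n,tag):
    d=env.grab_frame(n); pickle.dump(d,open(f'pics/{tag}.pkl','wb')); cv2.imwrite(f'pics/{tag}.png',d['frame'][:,:,::-1]); return d
def load(tag): return pickle.load(open(f'pics/{tag}.pkl','rb'))
def cam(d):
    f=200/np.tan(np.radians(d['vertical_fov'])/2); R=cv2.Rodrigues(np.array(d['rvec'],float))[0]
    return np.array([[f,0,d['cx']],[0,f,d['cy']],[0,0,1]]),np.array([d['k1'],0,0,0,0.]),R,np.array(d['tvec'],float).ravel()
def ray(d,uv):
    K,D,R,t=cam(d); p=cv2.undistortPoints(np.array([[uv]],float),K,D)[0,0]
    v=R.T@np.array([p[0],p[1],1]); return -R.T@t,v/np.linalg.norm(v)
def proj(d,P):
    K,D,R,t=cam(d); return cv2.projectPoints(np.array(P,float).reshape(-1,1,3),cv2.Rodrigues(R)[0],t,K,D)[0][:,0]
def atz(d,uv,z):
    c,v=ray(d,uv); return c+v*(z-c[2])/v[2]
def tri(d1,u1,d2,u2):
    c1,v1=ray(d1,u1);c2,v2=ray(d2,u2); s=np.linalg.lstsq(np.c_[v1,-v2],c2-c1,rcond=None)[0]
    a=c1+s[0]*v1;b=c2+s[1]*v2; return (a+b)/2,np.linalg.norm(a-b)
def crop(tag,x0,y0,w,h,s,out): cv2.imwrite(f'pics/{out}.png',cv2.resize(cv2.imread(f'pics/{tag}.png')[y0:y0+h,x0:x0+w],None,fx=s,fy=s,interpolation=cv2.INTER_CUBIC))
E
python3 - <<'E'
from h import *
for n in('side','top'):
    d=grab(n,n+'0'); K,D,R,t=cam(d); print(n,(-R.T@t).round(),R[2].round(2),K[0,0].round(),d['cx'],d['cy'],d['k1'])
a=np.vstack([cv2.imread('pics/side0.png'),cv2.imread('pics/top0.png')])
cv2.imwrite('pics/both.png',cv2.resize(a,None,fx=.75,fy=.75))
s=env.state();print(s['time_s'],s['ee_pos'],s['ee_rot'],s['force'],s['gripper_width'])
E
```

```text
side [ 521.  604. 1065.] [ 0.04 -0.53 -0.85] 472.0 324.3877884896791 205.93462190176746 0.03499115802542473
top [ 374.   28. 1231.] [ 0.17  0.01 -0.99] 418.0 317.7186489883167 203.592692564317 -0.10914581458541951
0.1 [248.23488056 518.16020263 213.21369999] [-1.79909855e+02 -6.56804348e-05  1.54403503e+02] [-0.44621719 -0.71323233 -0.05232795] 90.87138044634497
```

View pics/side0.png

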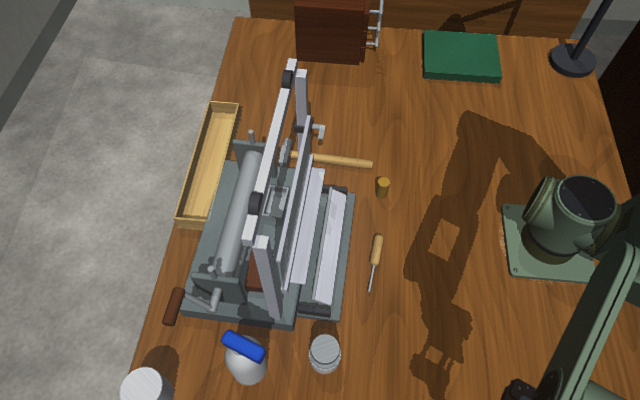

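View pics/top0.png

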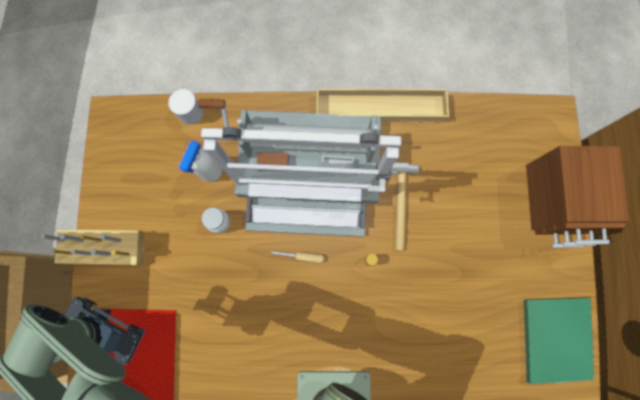

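The side view shows the press at about (270,200), with the bar at about (328,245), the lip at about (308,225) and the pointer near (318,130). The top view shows the bar at about (305,215) and the lip at about (305,192). I'll enlarge both.

Run:
```python
from h import *
crop('side0',235,100,130,230,2.6,'cs'); 
crop('top0',225,120,200,125,4,'ct')
a=cv2.imread('pics/side0.png')[100:325,235:365]
cv2.imwrite('pics/cs.png',cv2.resize(cv2.rotate(a,cv2.ROTATE_90_CLOCKWISE),None,fx=3.5,fy=3.5,interpolation=cv2.INTER_CUBIC))
```

```text
(no output)
```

View pics/cs.png

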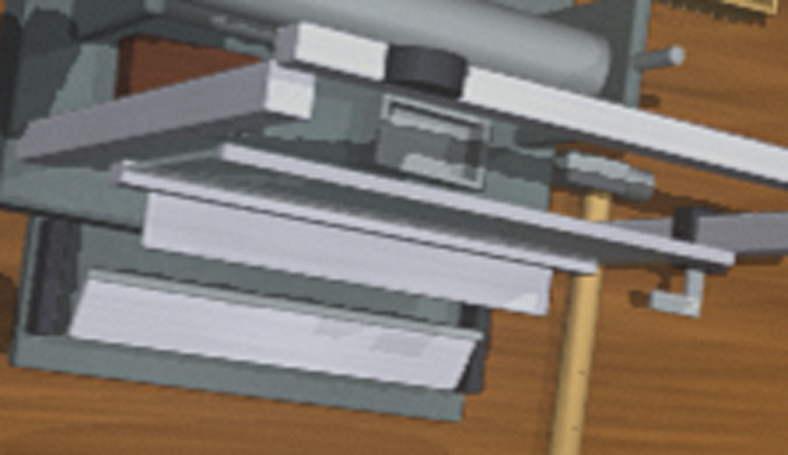

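View pics/ct.png

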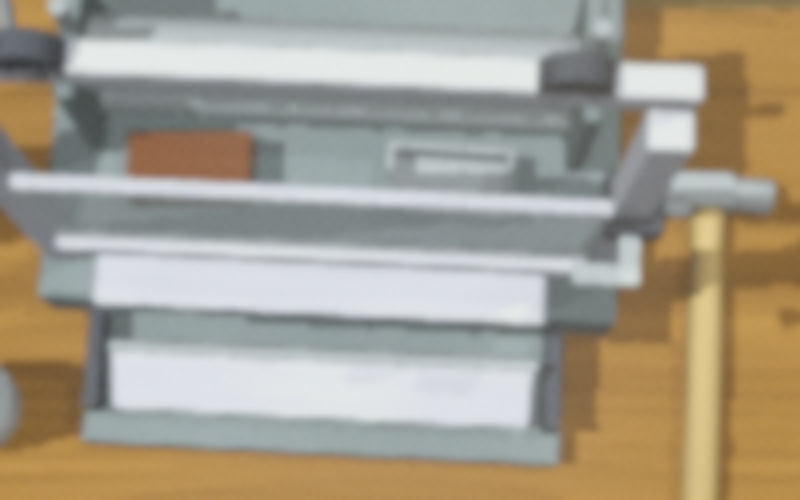

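Readings in the crops (side / top):
- **Bar:** lower corners (70,335) and (458,388) / (110,408) and (530,427). Upper corners (92,272) and (480,335) / (112,345) and (538,362).
- **Lip front:** (145,245) and (547,313) / (95,303) and (545,325).
- **Pointer tip:** about (652,301) / (574,274).

```bash
cat > m.py <<'E'
from h import *
S=load('side0');T=load('top0')
so=lambda p:(235+p[1]/3.5-.36,324-p[0]/3.5+.36)
to=lambda p:(225+p[0]/4-.37,120+p[1]/4-.37)
P={'barLl':((70,335),(110,408)),'barLr':((458,388),(530,427)),'barUl':((92,272),(112,345)),'barUr':((480,335),(538,362)),
'lipl':((145,245),(95,303)),'lipr':((547,313),(545,325)),'tip':((652,301),(574,274)),'ptc':((697,312),(638,285)),'lipbl':((148,195),(97,257)),
'basel':((12,365),(83,440)),'baser':((460,418),(558,462))}
Q={}
for k,(a,b) in P.items():
    Q[k],e=tri(S,so(a),T,to(b)); print(k,Q[k].round(1),round(e,1))
for k in('bar','lip'):
    a,b=(Q['barLl'],Q['barLr']) if k=='bar' else (Q['lipl'],Q['lipr'])
    d=a-b; print(k,np.linalg.norm(d),np.degrees(np.arctan2(-d[0],d[1])))
E
python3 m.py
```

```text
barLl [526.5 232.   50.6] 2.7
barLr [512.8 -67.4  50.9] 2.7
barUl [568.  228.5  70.5] 1.0
barUr [554.7 -71.9  68.2] 1.5
lipl [583.4 227.  149. ] 1.5
lipr [569.3 -70.5 148.5] 3.6
tip [580.7 -78.9 248.9] 0.2
ptc [ 575.8 -117.8  247.6] 3.3
lipbl [614.  227.1 147.4] 0.2
basel [505.5 257.   19.1] 0.1
baser [490.3 -89.6  23.7] 2.4
bar 299.7261427491943 -2.622267316105665
lip 297.8274898600523 -2.7084192163108662
```

```bash
cat >> h.py <<'E'
from scipy.spatial.transform import Rotation as Ro, Slerp
import json
H=-2.65; Rz=Ro.from_euler('z',H,degrees=True)
def ori(tilt): # tool z tilted 'tilt' deg from down towards press back, tool y along press y
    return Rz*Ro.from_euler('y',-tilt,degrees=True)*Ro.from_euler('xyz',[180,0,180],degrees=True)
def plan(p1,R1,n,g=1,start=None):
    s=env.state(); p0,R0=start or (np.array(s['ee_pos']),Ro.from_euler('xyz',s['ee_rot'],degrees=True))
    sl=Slerp([0,1],Ro.concatenate([R0,R1])); p,R=p0,R0; out=[]
    for i in range(1,n+1):
        q=p0+(np.array(p1)-p0)*i/n; Q=sl(i/n)
        t=np.round(R.inv().apply(q-p)/500,3); r=np.round((R.inv()*Q).as_rotvec(degrees=True)/30,3)
        out.append(dict(zip(('tx','ty','tz','rx','ry','rz'),t.tolist()+r.tolist()),gripper=g))
        p=p+R.apply(t*500); R=R*Ro.from_rotvec(r*30,degrees=True)
    print(json.dumps(out)); print('end',p.round(1),R.as_euler('xyz',degrees=True).round(1)); return p,R
E
python3 - <<'E'
import io,contextlib
with contextlib.redirect_stdout(io.StringIO()):
    from m import *
from h import *
ex=Rz.apply([1,0,0]);ey=Rz.apply([0,1,0])
for cam_,f,i in((T,to,1),(S,so,0)):
    m=[atz(cam_,f(P[k][i]),z) for k,z in(('barLl',43),('barLr',43),('barUl',65),('barUr',65))]
    print(np.mean(m,0).round(1), [x.round(1) for x in m])
print(ori(30).as_matrix().round(2))
plan([515,80,120],ori(30),12)
E
```

```text
[540.7  80.8  54. ] [array([526.1, 233.6,  43. ]), array([512.4, -67.8,  43. ]), array([568.4, 229.5,  65. ]), array([555.9, -72.3,  65. ])]
[541.2  77.1  54. ] [array([527.9, 228.8,  43. ]), array([514., -73.,  43.]), array([568.7, 226.3,  65. ]), array([554. , -73.8,  65. ])]
[[-0.87  0.05  0.5 ]
 [ 0.04  1.   -0.02]
 [-0.5   0.   -0.87]]
[{"tx": -0.072, "ty": -0.047, "tz": 0.016, "rx": -0.017, "ry": -0.082, "rz": -0.062, "gripper": 1}, {"tx": -0.069, "ty": -0.049, "tz": 0.018, "rx": -0.017, "ry": -0.083, "rz": -0.062, "gripper": 1}, {"tx": -0.067, "ty": -0.051, "tz": 0.021, "rx": -0.017, "ry": -0.082, "rz": -0.063, "gripper": 1}, {"tx": -0.064, "ty": -0.054, "tz": 0.023, "rx": -0.017, "ry": -0.082, "rz": -0.062, "gripper": 1}, {"tx": -0.062, "ty": -0.056, "tz": 0.025, "rx": -0.017, "ry": -0.082, "rz": -0.062, "gripper": 1}, {"tx": -0.058, "ty": -0.058, "tz": 0.027, "rx": -0.017, "ry": -0.083, "rz": -0.062, "gripper": 1}, {"tx": -0.055, "ty": -0.061, "tz": 0.03, "rx": -0.017, "ry": -0.082, "rz": -0.062, "gripper": 1}, {"tx": -0.052, "ty": -0.062, "tz": 0.031, "rx": -0.016, "ry": -0.082, "rz": -0.063, "gripper": 1}, {"tx": -0.049, "ty": -0.064, "tz": 0.032, "rx": -0.017, "ry": -0.082, "rz": -0.062, "gripper": 1}, {"tx": -0.045, "ty": -0.066, "tz": 0.034, "rx": -0.017, "ry": -0.083, "rz": -0.062, "gripper": 1}, {"tx": -0.041, "ty": -0.068, "tz": 0.036, "rx": -0.017, "ry": -0.082, "rz": -0.062, "gripper": 1}, {"tx": -0.037, "ty": -0.069, "tz": 0.036, "rx": -0.017, "ry": -0.082, "rz": -0.062, "gripper": 1}]
end [514.8  80.3 120. ] [180.   30.  177.3]
```

send_rows --motion '[{"tx": -0.072,"ty": -0.047,"tz": 0.016,"rx": -0.017,"ry": -0.082,"rz": -0.062,"gripper": 1},{"tx": -0.069,"ty": -0.049,"tz": 0.018,"rx": -0.017,"ry": -0.083,"rz": -0.062,"gripper": 1},{"tx": -0.067,"ty": -0.051,"tz": 0.021,"rx": -0.017,"ry": -0.082,"rz": -0.063,"gripper": 1},{"tx": -0.064,"ty": -0.054,"tz": 0.023,"rx": -0.017,"ry": -0.082,"rz": -0.062,"gripper": 1},{"tx": -0.062,"ty": -0.056,"tz": 0.025,"rx": -0.017,"ry": -0.082,"rz": -0.062,"gripper": 1},{"tx": -0.058,"ty": -0.058,"tz": 0.027,"rx": -0.017,"ry": -0.083,"rz": -0.062,"gripper": 1},{"tx": -0.055,"ty": -0.061,"tz": 0.03,"rx": -0.017,"ry": -0.082,"rz": -0.062,"gripper": 1},{"tx": -0.052,"ty": -0.062,"tz": 0.031,"rx": -0.016,"ry": -0.082,"rz": -0.063,"gripper": 1},{"tx": -0.049,"ty": -0.064,"tz": 0.032,"rx": -0.017,"ry": -0.082,"rz": -0.062,"gripper": 1},{"tx": -0.045,"ty": -0.066,"tz": 0.034,"rx": -0.017,"ry": -0.083,"rz": -0.062,"gripper": 1},{"tx": -0.041,"ty": -0.068,"tz": 0.036,"rx": -0.017,"ry": -0.082,"rz": -0.062,"gripper": 1},{"tx": -0.037,"ty": -0.069,"tz": 0.036,"rx": -0.017,"ry": -0.082,"rz": -0.062,"gripper": 1}]'

```text
time_s: 1.6
ee_pos: [515.4, 79.6, 120.0]
ee_rot: [179.9, 30.1, 177.4]
force: [0.4, 0.9, 0.4]
gripper_width: 0.4
gripper_force: 0.0
```

send_rows --motion '[{"gripper": 1},{"gripper": 1}]'

```text
invalid input at $.motion[0]: expected keys tx, ty, tz, rx, ry, rz, gripper
```

send_rows --motion '[{"tx": 0.022,"ty": 0,"tz": 0.03,"rx": 0,"ry": 0,"rz": 0,"gripper": 1},{"tx": 0,"ty": 0,"tz": 0.04,"rx": 0,"ry": 0,"rz": 0,"gripper": 1},{"tx": 0,"ty": 0,"tz": 0.04,"rx": 0,"ry": 0,"rz": 0,"gripper": 1},{"tx": 0,"ty": 0,"tz": 0.01,"rx": 0,"ry": 0,"rz": 0,"gripper": 1},{"tx": 0,"ty": 0,"tz": 0,"rx": 0,"ry": 0,"rz": 0,"gripper": 1}]'

```text
time_s: 2.22
ee_pos: [535.2, 79.8, 62.1]
ee_rot: [179.9, 29.9, 177.3]
force: [-0.3, -1.1, -0.0]
gripper_width: 0.6
gripper_force: 0.0
```

Run:
```python
from h import *
d=grab('side','s1');t=grab('top','t1')
a=cv2.imread('pics/s1.png')[90:330,235:405]
a=cv2.resize(cv2.rotate(a,cv2.ROTATE_90_CLOCKWISE),None,fx=3.3,fy=3.3,interpolation=cv2.INTER_CUBIC)
cv2.imwrite('pics/s1c.png',a)
```

```text
(no output)
```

View pics/s1c.png

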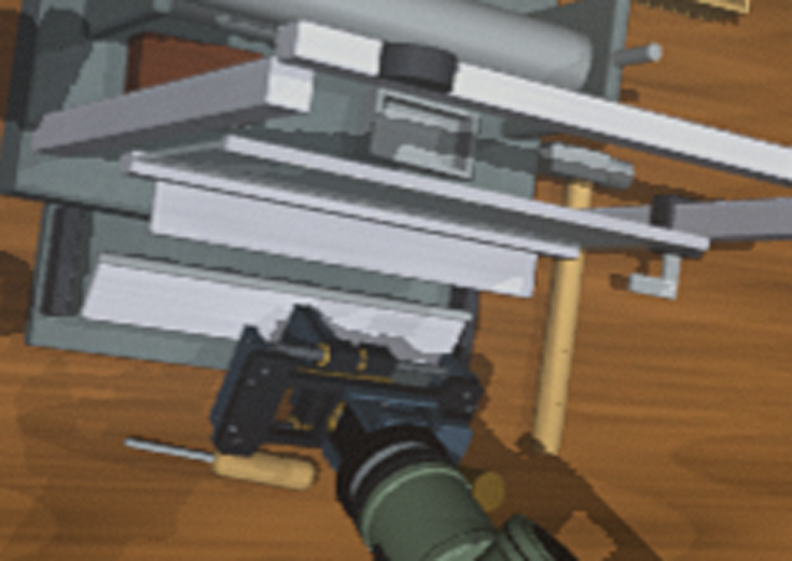

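The closed fingers (295,315) are just over the middle of the bar, whose ends are at about x 92 and 470, and nothing else is touched. I'll press now.

send_rows --motion '[{"tx": 0,"ty": 0,"tz": 0.006,"rx": 0,"ry": 0,"rz": 0,"gripper": 1},{"tx": 0,"ty": 0,"tz": 0.006,"rx": 0,"ry": 0,"rz": 0,"gripper": 1},{"tx": 0,"ty": 0,"tz": 0.004,"rx": 0,"ry": 0,"rz": 0,"gripper": 1},{"tx": 0,"ty": 0,"tz": 0.004,"rx": 0,"ry": 0,"rz": 0,"gripper": 1},{"tx": 0,"ty": 0,"tz": 0,"rx": 0,"ry": 0,"rz": 0,"gripper": 1}]'

```text
time_s: 2.95
ee_pos: [540.0, 79.7, 54.3]
ee_rot: [179.9, 30.0, 177.3]
force: [-7.7, 0.4, 7.7]
gripper_width: 0.4
gripper_force: 5.2
```

send_rows --motion '[{"tx": 0,"ty": 0,"tz": 0.002,"rx": 0,"ry": 0,"rz": 0,"gripper": 1},{"tx": 0,"ty": 0,"tz": 0,"rx": 0,"ry": 0,"rz": 0,"gripper": 1}]'

```text
time_s: 3.2
ee_pos: [540.1, 79.7, 53.6]
ee_rot: [179.9, 30.0, 177.3]
force: [-9.8, 0.5, 10.5]
gripper_width: 0.2
gripper_force: 6.9
```

Run:
```python
from h import *
grab('side','s2');a=[]
for n in('s1','s2'):
    a.append(cv2.resize(cv2.rotate(cv2.imread(f'pics/{n}.png')[165:320,310:375],cv2.ROTATE_90_CLOCKWISE),None,fx=4.6,fy=4.6,interpolation=cv2.INTER_CUBIC))
cv2.imwrite('pics/s2c.png',np.vstack(a))
```

```text
(no output)
```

View pics/s2c.png

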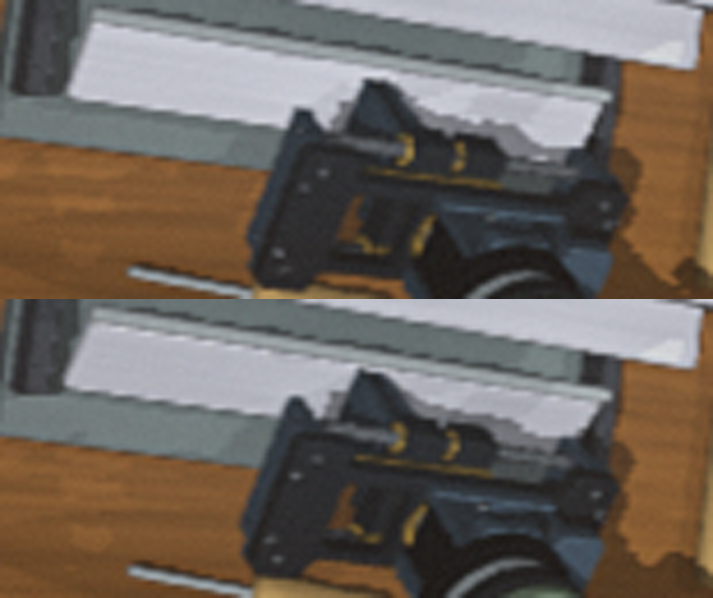

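The lower frame shows the bar narrower at both ends than in the upper one, so it is in and level. The 14 N force direction of about 45° matches the bar tilted against its stop. I'll release it and plan the turn towards the lip.

send_rows --motion '[{"tx": 0,"ty": 0,"tz": -0.02,"rx": 0,"ry": 0,"rz": 0,"gripper": 1},{"tx": 0,"ty": 0,"tz": -0.04,"rx": 0,"ry": 0,"rz": 0,"gripper": 1},{"tx": 0,"ty": 0,"tz": -0.04,"rx": 0,"ry": 0,"rz": 0,"gripper": 1},{"tx": 0,"ty": 0,"tz": 0,"rx": 0,"ry": 0,"rz": 0,"gripper": 1}]'

```text
time_s: 3.75
ee_pos: [516.4, 80.9, 97.7]
ee_rot: [179.8, 30.2, 177.2]
force: [-0.4, -0.5, -0.7]
gripper_width: 0.8
gripper_force: 0.0
```

Run:
```python
from h import *
s=env.state(); print(s['ee_pos'],s['force'],s['qpos'])
plan([545,79,106],ori(75),8)
```

```text
[516.40212595  80.9437379   97.71797147] [-0.39494829 -0.49412924 -0.66436265] [ 12.38318849  10.51983095 129.16697611 -34.28579227  13.20104118
 -43.25387583]
[{"tx": -0.007, "ty": -0.0, "tz": 0.002, "rx": 0.0, "ry": -0.187, "rz": -0.001, "gripper": 1}, {"tx": -0.007, "ty": -0.0, "tz": 0.002, "rx": 0.001, "ry": -0.186, "rz": -0.0, "gripper": 1}, {"tx": -0.007, "ty": -0.0, "tz": 0.004, "rx": -0.0, "ry": -0.187, "rz": -0.001, "gripper": 1}, {"tx": -0.006, "ty": -0.001, "tz": 0.003, "rx": 0.0, "ry": -0.187, "rz": -0.0, "gripper": 1}, {"tx": -0.006, "ty": 0.0, "tz": 0.005, "rx": 0.0, "ry": -0.187, "rz": -0.001, "gripper": 1}, {"tx": -0.006, "ty": 0.0, "tz": 0.005, "rx": 0.0, "ry": -0.186, "rz": -0.0, "gripper": 1}, {"tx": -0.005, "ty": -0.0, "tz": 0.005, "rx": 0.001, "ry": -0.187, "rz": -0.001, "gripper": 1}, {"tx": -0.004, "ty": -0.0, "tz": 0.006, "rx": -0.0, "ry": -0.187, "rz": -0.001, "gripper": 1}]
end [544.8  79.1 105.9] [-180.    75.   177.4]
```

Run:
```python
from h import *
s=env.state()
def rec(q,p,R):
    f=open('st.jsonl','a');f.write(json.dumps([list(map(float,q)),list(map(float,p)),list(map(float,R))])+'\n')
rec(s['qpos'],s['ee_pos'],s['ee_rot'])
rec([63.255,18.312,89.639,0,72.044,-1.146],[248.452,518.57,213.976],[180,0,154.4])
plan([480,60,220],ori(15),5)
```

```text
[{"tx": -0.012, "ty": -0.009, "tz": -0.049, "rx": 0.001, "ry": 0.101, "rz": -0.001, "gripper": 1}, {"tx": -0.01, "ty": -0.009, "tz": -0.05, "rx": 0.001, "ry": 0.101, "rz": -0.0, "gripper": 1}, {"tx": -0.007, "ty": -0.009, "tz": -0.051, "rx": 0.0, "ry": 0.102, "rz": -0.001, "gripper": 1}, {"tx": -0.005, "ty": -0.009, "tz": -0.051, "rx": 0.001, "ry": 0.101, "rz": -0.0, "gripper": 1}, {"tx": -0.001, "ty": -0.009, "tz": -0.05, "rx": 0.001, "ry": 0.101, "rz": -0.001, "gripper": 1}]
end [480.   59.9 219.7] [-180.    15.   177.4]
```

send_rows --motion '[{"tx": -0.012,"ty": -0.009,"tz": -0.049,"rx": 0,"ry": 0.101,"rz": 0,"gripper": 1},{"tx": -0.01,"ty": -0.009,"tz": -0.05,"rx": 0,"ry": 0.101,"rz": 0,"gripper": 1},{"tx": -0.007,"ty": -0.009,"tz": -0.051,"rx": 0,"ry": 0.102,"rz": 0,"gripper": 1},{"tx": -0.005,"ty": -0.009,"tz": -0.051,"rx": 0,"ry": 0.101,"rz": 0,"gripper": 1},{"tx": -0.001,"ty": -0.009,"tz": -0.05,"rx": 0,"ry": 0.101,"rz": 0,"gripper": 1}]'

```text
time_s: 4.38
ee_pos: [480.4, 58.4, 216.3]
ee_rot: [-179.8, 15.1, 177.2]
force: [0.4, -0.0, -0.6]
gripper_width: 0.4
gripper_force: 0.0
```

```bash
cat > fk.py <<'E'
from h import *
def rec():
    s=env.state(); open('st.jsonl','a').write(json.dumps([list(map(float,s[k])) for k in('qpos','ee_pos','ee_rot')])+'\n')
def fkR(q,c): # c: signs for q4, q6, and q6 offset
    E=Ro.from_euler
    return E('z',q[0],degrees=True)*E('y',q[1]+q[2],degrees=True)*E('z',c[0]*q[3],degrees=True)*E('y',q[4],degrees=True)*E('z',c[1]*q[5]+c[2],degrees=True)
def rows(): return [json.loads(l) for l in open('st.jsonl')]
E
python3 - <<'E'
from fk import *
rec()
for q,p,r in rows():
    R=Ro.from_euler('xyz',r,degrees=True); print(np.round(q,1),p[2],(p[0]**2+p[1]**2)**.5)
    for a in(1,-1):
        for b in(1,-1):
            for c in(0,90,180,270): print(round(np.degrees((fkR(q,(a,b,c)).inv()*R).magnitude()),1),end=' ')
    print()
E
```

```text
[ 12.4  10.5 129.2 -34.3  13.2 -43.3] 97.71797147116554 522.7074175757725
90.0 0.0 90.0 180.0 3.5 86.5 176.5 93.5 27.2 68.6 157.3 113.5 65.2 153.9 116.9 30.1 
[63.3 18.3 89.6  0.  72.  -1.1] 213.976 575.0158616977449
90.0 0.0 90.0 180.0 87.7 2.3 92.3 177.7 90.0 0.0 90.0 180.0 87.7 2.3 92.3 177.7 
[  7.6   2.6 111.2  -3.7  51.5 -77.7] 216.3245841647886 483.9743686041393
90.0 0.0 90.0 180.0 65.3 155.3 114.7 24.7 85.6 7.3 94.7 175.4 70.1 159.9 110.2 20.9
```

```bash
cat >> fk.py <<'E'
C=(1,1,90)
def basis(q):
    z=Ro.from_euler('z',q[0],degrees=True);A=[]
    y=lambda t,v:Ro.from_euler('y',t,degrees=True).apply(v)
    for v in([1,0,0],[0,1,0],[0,0,1],y(q[1],[0,0,1]),y(q[1]+q[2],[1,0,0]),y(q[1]+q[2],[0,0,1])): A.append(z.apply(v))
    A.append(fkR(q,C).apply([0,0,1])); return np.array(A).T
def fit():
    A=np.vstack([basis(q) for q,p,r in rows()]);b=np.hstack([p for q,p,r in rows()])
    x0=np.array([0,0,250,350,0,350,250.]);lam=1e-3
    k=x0+np.linalg.lstsq(np.vstack([A,lam*np.eye(7)]),np.hstack([b-A@x0,np.zeros(7)]),rcond=None)[0]
    return k,np.abs(A@k-b).max(),np.linalg.svd(A)[1]
E
python3 - <<'E'
from fk import *
k,e,s=fit();print(k.round(1),e,s.round(3))
E
```

```text
[  0.   11.5 140.3 591.7  25.2 417.  335.6] 0.002247822792710963 [3.377 2.485 1.734 0.541 0.316 0.126 0.05 ]
```

```bash
cat >> fk.py <<'E'
from scipy.optimize import least_squares
K=fit()[0]
LO=np.array([-177.97,-48.28,12.27,-77.06,2.81,-146.56]);HI=np.array([177.97,115.42,149.76,257.06,150.46,146.56])
fk=lambda q:(basis(q)@K,fkR(q,C))
def ik(p,R,seed):
    f=lambda q:np.r_[(fk(q)[0]-p)/5,(fk(q)[1].inv()*R).as_rotvec()*50]
    r=least_squares(f,seed,bounds=(LO+1,HI-1)); return r.x,r.cost
def jrows(q0,q1,n,g=1):
    p,R=fk(q0);out=[];mx=0
    for i in range(1,n+1):
        P,Q=fk(q0+(q1-q0)*i/n); t=np.round(R.inv().apply(P-p)/500,3);r=np.round((R.inv()*Q).as_rotvec(degrees=True)/30,3)
        out.append(dict(zip(('tx','ty','tz','rx','ry','rz'),t.tolist()+r.tolist()),gripper=g)); mx=max(mx,np.linalg.norm(r)*30,np.linalg.norm(t)*500/6)
        p=p+R.apply(t*500);R=R*Ro.from_rotvec(r*30,degrees=True)
    return out,mx,p,R
E
python3 - <<'E'
from fk import *
q0=np.array(rows()[-1][0]); fl=Ro.from_euler('z',180,degrees=True)
for hd in(-2.65,12,25):
  for tilt in(70,80,90):
    R=Ro.from_euler('z',hd+2.65,degrees=True)*ori(tilt)
    for P in([545,79,106],[595,77,106],[595,77,225]):
      for r in(R,R*fl):
       b=[ik(P,r,np.array([x,0,120,s4,40,s6])) for s4 in(90,180) for s6 in(-100,0,100) for x in(5,)]
       q,c=min(b,key=lambda t:t[1]); 
       if c<1: print(hd,tilt,P,q.round(0),round(c,3))
E
```

```text
-2.65 70 [595, 77, 106] [ 16.  33. 147. 199.  70.  90.] 0.0
-2.65 70 [595, 77, 106] [ 16.  33. 147. 199.  70. -90.] 0.0
-2.65 70 [595, 77, 225] [ 16.  12. 140. 206.  44.  78.] 0.0
-2.65 70 [595, 77, 225] [  16.   12.  140.  206.   44. -102.] 0.0
-2.65 80 [595, 77, 225] [ 17.  20. 146. 201.  67.  85.] 0.0
-2.65 80 [595, 77, 225] [ 17.  20. 146. 201.  67. -95.] 0.0
-2.65 90 [595, 77, 225] [ 18.  31. 149. 201.  89.  90.] 0.741
-2.65 90 [595, 77, 225] [ 18.  31. 149. 201.  89. -90.] 0.741
12 70 [595, 77, 106] [ -0.  33. 148. 168.  71.  90.] 0.0
12 70 [595, 77, 106] [ -0.  33. 148. 168.  71. -90.] 0.0
12 70 [595, 77, 225] [ -0.  11. 141. 163.  43.  98.] 0.0
12 70 [595, 77, 225] [ -0.  11. 141. 163.  43. -82.] 0.0
12 80 [595, 77, 225] [ -1.  20. 147. 166.  68.  93.] 0.0
12 80 [595, 77, 225] [ -1.  20. 147. 166.  68. -87.] 0.0
25 70 [595, 77, 106] [-12.  33. 145. 142.  68.  92.] 0.0
25 70 [595, 77, 106] [-12.  33. 145. 142.  68. -88.] 0.0
25 70 [595, 77, 225] [-12.  13. 138. 130.  49. 113.] 0.0
25 70 [595, 77, 225] [-12.  13. 138. 130.  49. -67.] 0.0
25 80 [595, 77, 106] [-14.  44. 148. 142.  89.  83.] 0.0
25 80 [595, 77, 106] [-14.  44. 148. 142.  89. -97.] 0.0
25 80 [595, 77, 225] [-14.  21. 143. 138.  68. 100.] 0.0
25 80 [595, 77, 225] [-14.  21. 143. 138.  68. -80.] 0.0
25 90 [595, 77, 106] [-15.  55. 148. 138. 108.  75.] 0.0
25 90 [595, 77, 106] [ -15.   55.  148.  138.  108. -105.] 0.0
25 90 [595, 77, 225] [-15.  32. 147. 140.  89.  91.] 0.0
25 90 [595, 77, 225] [-15.  32. 147. 140.  89. -89.] 0.0
```

Run:
```python
from fk import *
fl=Ro.from_euler('z',180,degrees=True)
for hd in(10,20,30):
  for tilt in(55,60,65,70):
    R=Ro.from_euler('z',hd+2.65,degrees=True)*ori(tilt)*fl; u=R.apply([0,0,1])*[1,1,0]; u/=np.linalg.norm(u)
    o=[]
    for off,z in((-50,100),(20,100),(20,235)):
      P=np.array([577,78,z])+u*off; q,c=ik(P,R,np.array([0,20,140,150,50,-90.])); o.append((q.round(0).astype(int).tolist(),round(c,2)))
    print(hd,tilt,o)
```

```text
10 55 [([2, 18, 148, 170, 41, -87], np.float64(0.0)), ([4, 21, 139, 171, 35, -86], np.float64(0.0)), ([4, 4, 129, 148, 9, -61], np.float64(0.0))]
10 60 [([2, 19, 149, 170, 46, -87], np.float64(4.08)), ([4, 24, 143, 172, 47, -88], np.float64(0.0)), ([4, 5, 133, 162, 19, -77], np.float64(0.0))]
10 65 [([1, 21, 149, 169, 50, -87], np.float64(18.9)), ([3, 29, 146, 173, 60, -89], np.float64(0.0)), ([3, 7, 137, 167, 29, -82], np.float64(0.0))]
10 70 [([0, 23, 149, 167, 54, -87], np.float64(43.92)), ([3, 34, 149, 173, 73, -90], np.float64(0.0)), ([3, 10, 140, 170, 40, -85], np.float64(0.0))]
20 55 [([-9, 19, 146, 143, 42, -79], np.float64(0.0)), ([-4, 21, 138, 147, 37, -76], np.float64(0.0)), ([-4, 5, 128, 106, 20, -31], np.float64(0.0))]
20 60 [([-11, 22, 149, 145, 52, -84], np.float64(0.33)), ([-5, 25, 141, 151, 47, -82], np.float64(0.0)), ([-5, 6, 132, 125, 26, -50], np.float64(0.0))]
20 65 [([-14, 25, 149, 142, 57, -85], np.float64(6.68)), ([-6, 29, 144, 153, 59, -87], np.float64(0.0)), ([-6, 8, 135, 136, 34, -63], np.float64(0.0))]
20 70 [([-17, 28, 149, 139, 64, -86], np.float64(19.63)), ([-7, 34, 147, 154, 71, -90], np.float64(0.0)), ([-7, 11, 139, 143, 44, -71], np.float64(0.0))]
30 55 [([-18, 20, 142, 119, 44, -71], np.float64(0.0)), ([-10, 22, 135, 125, 40, -68], np.float64(0.0)), ([-10, 7, 126, 90, 32, -26], np.float64(0.0))]
30 60 [([-20, 24, 145, 124, 53, -79], np.float64(0.0)), ([-11, 25, 138, 130, 48, -76], np.float64(0.0)), ([-11, 8, 129, 104, 36, -40], np.float64(0.0))]
30 65 [([-22, 29, 147, 126, 63, -86], np.float64(0.0)), ([-13, 29, 141, 133, 58, -82], np.float64(0.0)), ([-13, 10, 132, 114, 42, -52], np.float64(0.0))]
30 70 [([-24, 34, 149, 126, 71, -92], np.float64(0.22)), ([-14, 34, 143, 135, 68, -87], np.float64(0.0)), ([-14, 13, 136, 121, 50, -61], np.float64(0.0))]
```

```bash
cat >> fk.py <<'E'
RT=Ro.from_euler('z',22.65,degrees=True)*ori(57)*Ro.from_euler('z',180,degrees=True)
UT=RT.apply([0,0,1])*[1,1,0];UT/=np.linalg.norm(UT)
E
python3 - <<'E'
from fk import *
q0=np.array(rows()[-1][0])
P=np.array([577,78,98])-35*UT; q1,c=ik(P,RT,np.array([0,20,140,150,50,-90.]));print(q1.round(1),c,P)
qh,c=ik(P+[-20,0,110],RT,q1);print(qh.round(1),c)
def show(a,b,n):
    for i in range(n+1): 
        p,R=fk(a+(b-a)*i/n); w=p-R.apply([0,0,K[6]]); print(p.round(0),R.apply([0,0,1]).round(2),w.round(0))
show(q0,qh,8)
o,mx,p,R=jrows(q0,qh,18);print(mx,p);print(json.dumps(o[:9]));print(json.dumps(o[9:]))
E
```

```text
[ -8.5  21.  146.  146.1  45.9 -81.4] 6.649301877501352e-28 [544.11075827  66.02929498  98.        ]
[ -9.2   1.9 139.3 119.4  28.  -49.4] 9.370214256919236e-28
[480.  58. 216.] [ 0.26 -0.02 -0.97] [393.  64. 540.]
[462. 107. 198.] [ 0.24  0.18 -0.96] [382.  48. 519.]
[456. 148. 194.] [ 0.26  0.34 -0.9 ] [370.  33. 497.]
[462. 176. 200.] [ 0.32  0.47 -0.83] [355.  19. 477.]
[477. 186. 210.] [ 0.41  0.54 -0.74] [339.   7. 458.]
[496. 179. 220.] [ 0.52  0.55 -0.66] [321.  -5. 439.]
[513. 154. 224.] [ 0.63  0.5  -0.59] [302. -15. 422.]
[524. 115. 221.] [ 0.72  0.41 -0.55] [281. -23. 406.]
[524.  66. 208.] [ 0.79  0.29 -0.54] [260. -30. 391.]
9.45766355925183 [524.13838358  65.92387654 208.24981855]
[{"tx": 0.026, "ty": 0.044, "tz": 0.014, "rx": -0.163, "ry": 0.046, "rz": 0.226, "gripper": 1}, {"tx": 0.024, "ty": 0.038, "tz": 0.013, "rx": -0.156, "ry": 0.045, "rz": 0.234, "gripper": 1}, {"tx": 0.022, "ty": 0.034, "tz": 0.011, "rx": -0.149, "ry": 0.043, "rz": 0.243, "gripper": 1}, {"tx": 0.018, "ty": 0.029, "tz": 0.01, "rx": -0.142, "ry": 0.04, "rz": 0.249, "gripper": 1}, {"tx": 0.015, "t
[... 625 characters left out ...]
 0.283, "gripper": 1}, {"tx": -0.013, "ty": 0.02, "tz": -0.004, "rx": -0.116, "ry": 0.007, "rz": 0.284, "gripper": 1}, {"tx": -0.017, "ty": 0.021, "tz": -0.006, "rx": -0.115, "ry": 0.003, "rz": 0.287, "gripper": 1}, {"tx": -0.02, "ty": 0.024, "tz": -0.007, "rx": -0.116, "ry": -0.001, "rz": 0.288, "gripper": 1}, {"tx": -0.023, "ty": 0.027, "tz": -0.009, "rx": -0.117, "ry": -0.003, "rz": 0.29, "gripper": 1}, {"tx": -0.025, "ty": 0.03, "tz": -0.009, "rx": -0.118, "ry": -0.006, "rz": 0.29, "gripper": 1}, {"tx": -0.027, "ty": 0.033, "tz": -0.011, "rx": -0.119, "ry": -0.007, "rz": 0.29, "gripper": 1}, {"tx": -0.027, "ty": 0.037, "tz": -0.011, "rx": -0.121, "ry": -0.008, "rz": 0.291, "gripper": 1}]
```

Path is clear of everything (TCP stays in front of the lip, z ≥ 194).

send_rows --motion '[{"tx": 0.026,"ty": 0.044,"tz": 0.014,"rx": -0.163,"ry": 0.046,"rz": 0.226,"gripper": 1},{"tx": 0.024,"ty": 0.038,"tz": 0.013,"rx": -0.156,"ry": 0.045,"rz": 0.234,"gripper": 1},{"tx": 0.022,"ty": 0.034,"tz": 0.011,"rx": -0.149,"ry": 0.043,"rz": 0.243,"gripper": 1},{"tx": 0.018,"ty": 0.029,"tz": 0.01,"rx": -0.142,"ry": 0.04,"rz": 0.249,"gripper": 1},{"tx": 0.015,"ty": 0.026,"tz": 0.008,"rx": -0.137,"ry": 0.037,"rz": 0.256,"gripper": 1},{"tx": 0.012,"ty": 0.023,"tz": 0.007,"rx": -0.132,"ry": 0.033,"rz": 0.263,"gripper": 1},{"tx": 0.007,"ty": 0.021,"tz": 0.004,"rx": -0.127,"ry": 0.03,"rz": 0.267,"gripper": 1},{"tx": 0.003,"ty": 0.019,"tz": 0.003,"rx": -0.123,"ry": 0.024,"rz": 0.272,"gripper": 1},{"tx": -0.001,"ty": 0.018,"tz": 0.0,"rx": -0.12,"ry": 0.02,"rz": 0.276,"gripper": 1}]'

```text
time_s: 5.5
ee_pos: [476.5, 186.9, 209.0]
ee_rot: [142.2, -21.1, 117.6]
force: [-0.5, -0.1, -0.2]
gripper_width: 0.6
gripper_force: 0.0
```

Run:
```python
from fk import *
print(env.state()['qpos'].round(1) if hasattr(env.state()['qpos'],'round') else env.state()['qpos'], np.array(env.state()['ee_pos'])-fk(np.array(env.state()['qpos']))[0])
```

```text
[ -0.8   2.3 125.4  58.2  39.6 -63.6] [-0.00237725  0.03696195  0.00969231]
```

The kinematic model is confirmed to 0.04 mm, so I'll go on.

send_rows --motion '[{"tx": -0.006,"ty": 0.018,"tz": -0.001,"rx": -0.118,"ry": 0.015,"rz": 0.28,"gripper": 1},{"tx": -0.01,"ty": 0.018,"tz": -0.003,"rx": -0.117,"ry": 0.011,"rz": 0.283,"gripper": 1},{"tx": -0.013,"ty": 0.02,"tz": -0.004,"rx": -0.116,"ry": 0.007,"rz": 0.284,"gripper": 1},{"tx": -0.017,"ty": 0.021,"tz": -0.006,"rx": -0.115,"ry": 0.003,"rz": 0.287,"gripper": 1},{"tx": -0.02,"ty": 0.024,"tz": -0.007,"rx": -0.116,"ry": -0.001,"rz": 0.288,"gripper": 1},{"tx": -0.023,"ty": 0.027,"tz": -0.009,"rx": -0.117,"ry": -0.003,"rz": 0.29,"gripper": 1},{"tx": -0.025,"ty": 0.03,"tz": -0.009,"rx": -0.118,"ry": -0.006,"rz": 0.29,"gripper": 1},{"tx": -0.027,"ty": 0.033,"tz": -0.011,"rx": -0.119,"ry": -0.007,"rz": 0.29,"gripper": 1},{"tx": -0.027,"ty": 0.037,"tz": -0.011,"rx": -0.121,"ry": -0.008,"rz": 0.291,"gripper": 1}]'

```text
time_s: 6.62
ee_pos: [523.7, 66.1, 206.5]
ee_rot: [-179.5, -56.9, 19.4]
force: [0.8, 0.4, 0.3]
gripper_width: 0.4
gripper_force: 0.0
```

Run:
```python
from fk import *
P=np.array([577,78,95])-35*UT
a=plan(P,RT,6)
b=plan(P+UT*50,RT,5,start=a)
```

```text
[{"tx": -0.028, "ty": 0.003, "tz": 0.026, "rx": -0.0, "ry": 0.0, "rz": -0.002, "gripper": 1}, {"tx": -0.027, "ty": 0.002, "tz": 0.025, "rx": -0.0, "ry": 0.001, "rz": -0.002, "gripper": 1}, {"tx": -0.028, "ty": 0.002, "tz": 0.026, "rx": -0.0, "ry": 0.0, "rz": -0.002, "gripper": 1}, {"tx": -0.028, "ty": 0.003, "tz": 0.026, "rx": -0.001, "ry": 0.001, "rz": -0.001, "gripper": 1}, {"tx": -0.027, "ty": 0.002, "tz": 0.025, "rx": 0.0, "ry": 0.0, "rz": -0.002, "gripper": 1}, {"tx": -0.028, "ty": 0.003, "tz": 0.026, "rx": 0.0, "ry": 0.0, "rz": -0.002, "gripper": 1}]
end [544.2  65.9  94.9] [180. -57.  20.]
[{"tx": 0.011, "ty": -0.0, "tz": 0.017, "rx": 0.0, "ry": 0.0, "rz": -0.0, "gripper": 1}, {"tx": 0.011, "ty": -0.0, "tz": 0.016, "rx": 0.0, "ry": 0.0, "rz": -0.0, "gripper": 1}, {"tx": 0.011, "ty": -0.0, "tz": 0.017, "rx": 0.0, "ry": 0.0, "rz": -0.0, "gripper": 1}, {"tx": 0.011, "ty": -0.0, "tz": 0.017, "rx": 0.0, "ry": 0.0, "rz": -0.0, "gripper": 1}, {"tx": 0.011, "ty": -0.0, "tz": 0.017, "rx": 0.0, "ry": 0.0, "rz": -0.0, "gripper": 1}]
end [591.4  83.   95.1] [180. -57.  20.]
```

send_rows --motion '[{"tx": -0.028,"ty": 0.003,"tz": 0.026,"rx": 0,"ry": 0,"rz": -0.002,"gripper": 1},{"tx": -0.027,"ty": 0.002,"tz": 0.025,"rx": 0,"ry": 0.001,"rz": -0.002,"gripper": 1},{"tx": -0.028,"ty": 0.002,"tz": 0.026,"rx": 0,"ry": 0,"rz": -0.002,"gripper": 1},{"tx": -0.028,"ty": 0.003,"tz": 0.026,"rx": -0.001,"ry": 0.001,"rz": -0.001,"gripper": 1},{"tx": -0.027,"ty": 0.002,"tz": 0.025,"rx": 0,"ry": 0,"rz": -0.002,"gripper": 1},{"tx": -0.038,"ty": 0.003,"tz": 0.033,"rx": 0,"ry": 0,"rz": -0.002,"gripper": 1},{"tx": 0.011,"ty": 0,"tz": 0.017,"rx": 0,"ry": 0,"rz": 0,"gripper": 1},{"tx": 0.011,"ty": 0,"tz": 0.017,"rx": 0,"ry": 0,"rz": 0,"gripper": 1},{"tx": 0.011,"ty": 0,"tz": 0.017,"rx": 0,"ry": 0,"rz": 0,"gripper": 1}]'

```text
time_s: 7.75
ee_pos: [575.2, 77.7, 92.1]
ee_rot: [179.5, -57.3, 20.7]
force: [-0.1, -0.5, -0.2]
gripper_width: 0.2
gripper_force: 0.0
```

send_rows --motion '[{"tx": 0.011,"ty": 0,"tz": 0.017,"rx": 0,"ry": 0,"rz": 0,"gripper": 1},{"tx": 0.011,"ty": 0,"tz": 0.017,"rx": 0,"ry": 0,"rz": 0,"gripper": 1},{"tx": 0,"ty": 0,"tz": 0,"rx": 0,"ry": 0,"rz": 0,"gripper": 1}]'

```text
time_s: 8.12
ee_pos: [593.8, 84.6, 91.5]
ee_rot: [179.5, -57.3, 20.7]
force: [-0.2, -0.5, -0.2]
gripper_width: 0.5
gripper_force: 0.0
```

Run:
```python
from fk import *
grab('side','s3');grab('top','t3')
a=cv2.resize(cv2.rotate(cv2.imread('pics/s3.png')[100:325,235:405],cv2.ROTATE_90_CLOCKWISE),None,fx=3.5,fy=3.5,interpolation=cv2.INTER_CUBIC)
cv2.imwrite('pics/s3c.png',a); print(env.state()['qpos'])
plan(np.array(env.state()['ee_pos'])+[0,0,60],RT,6)
```

```text
[ -4.22188981  23.9554707  140.48755978 149.68442015  43.3320465
 -81.01717045]
[{"tx": 0.017, "ty": 0.0, "tz": -0.011, "rx": -0.001, "ry": -0.001, "rz": 0.002, "gripper": 1}, {"tx": 0.017, "ty": 0.0, "tz": -0.011, "rx": -0.0, "ry": -0.001, "rz": 0.002, "gripper": 1}, {"tx": 0.016, "ty": 0.0, "tz": -0.011, "rx": -0.001, "ry": -0.001, "rz": 0.002, "gripper": 1}, {"tx": 0.017, "ty": 0.0, "tz": -0.01, "rx": -0.0, "ry": -0.001, "rz": 0.002, "gripper": 1}, {"tx": 0.017, "ty": 0.0, "tz": -0.011, "rx": -0.001, "ry": -0.001, "rz": 0.002, "gripper": 1}, {"tx": 0.017, "ty": 0.0, "tz": -0.011, "rx": -0.0, "ry": -0.001, "rz": 0.002, "gripper": 1}]
end [592.8  84.5 150.8] [-180.  -57.   20.]
```

View pics/s3c.png

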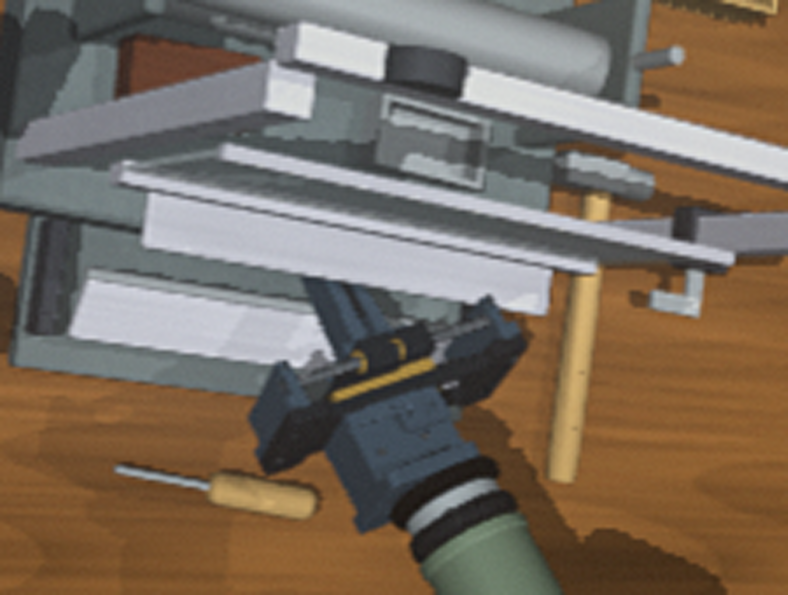

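The fingers are under the lip at about (340,290), the body is clear in front of it and the bar is back at rest. Now I'll raise.

send_rows --motion '[{"tx": 0.017,"ty": 0,"tz": -0.011,"rx": 0,"ry": 0,"rz": 0,"gripper": 1},{"tx": 0.007,"ty": 0,"tz": -0.0045,"rx": 0,"ry": 0,"rz": 0,"gripper": 1},{"tx": 0.007,"ty": 0,"tz": -0.0045,"rx": 0,"ry": 0,"rz": 0,"gripper": 1},{"tx": 0,"ty": 0,"tz": 0,"rx": 0,"ry": 0,"rz": 0,"gripper": 1}]'

```text
time_s: 8.72
ee_pos: [592.4, 84.2, 109.3]
ee_rot: [179.5, -57.2, 20.6]
force: [-1.9, -0.8, -0.7]
gripper_width: 0.3
gripper_force: 1.0
```

send_rows --motion '[{"tx": 0.008,"ty": 0,"tz": -0.0055,"rx": 0,"ry": 0,"rz": 0,"gripper": 1},{"tx": 0.008,"ty": 0,"tz": -0.0055,"rx": 0,"ry": 0,"rz": 0,"gripper": 1},{"tx": 0.008,"ty": 0,"tz": -0.0055,"rx": 0,"ry": 0,"rz": 0,"gripper": 1},{"tx": 0,"ty": 0,"tz": 0,"rx": 0,"ry": 0,"rz": 0,"gripper": 1}]'

```text
time_s: 9.22
ee_pos: [592.6, 84.2, 124.6]
ee_rot: [179.5, -57.3, 20.7]
force: [-2.3, -0.5, -1.9]
gripper_width: 0.3
gripper_force: 1.1
```

send_rows --motion '[{"tx": 0.012,"ty": 0,"tz": -0.008,"rx": 0,"ry": 0,"rz": 0,"gripper": 1},{"tx": 0.012,"ty": 0,"tz": -0.008,"rx": 0,"ry": 0,"rz": 0,"gripper": 1},{"tx": 0.012,"ty": 0,"tz": -0.008,"rx": 0,"ry": 0,"rz": 0,"gripper": 1},{"tx": 0.012,"ty": 0,"tz": -0.008,"rx": 0,"ry": 0,"rz": 0,"gripper": 1},{"tx": 0.012,"ty": 0,"tz": -0.008,"rx": 0,"ry": 0,"rz": 0,"gripper": 1},{"tx": 0.012,"ty": 0,"tz": -0.008,"rx": 0,"ry": 0,"rz": 0,"gripper": 1},{"tx": 0.012,"ty": 0,"tz": -0.008,"rx": 0,"ry": 0,"rz": 0,"gripper": 1},{"tx": 0.006,"ty": 0,"tz": -0.004,"rx": 0,"ry": 0,"rz": 0,"gripper": 1},{"tx": 0,"ty": 0,"tz": 0,"rx": 0,"ry": 0,"rz": 0,"gripper": 1}]'

```text
time_s: 10.35
ee_pos: [591.9, 84.3, 178.7]
ee_rot: [179.5, -57.3, 20.7]
force: [-0.8, 0.2, -0.7]
gripper_width: 0.3
gripper_force: 0.6
```

Run:
```python
from fk import *
grab('side','s4');grab('top','t4')
a=cv2.resize(cv2.rotate(cv2.imread('pics/s4.png')[100:225,290:360],cv2.ROTATE_90_CLOCKWISE),None,fx=6,fy=6,interpolation=cv2.INTER_CUBIC)
b=cv2.resize(cv2.imread('pics/t4.png')[170:200,300:425],None,fx=6,fy=6,interpolation=cv2.INTER_CUBIC)
cv2.imwrite('pics/4c.png',np.vstack([a,b]))
```

```text
(no output)
```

View pics/4c.png

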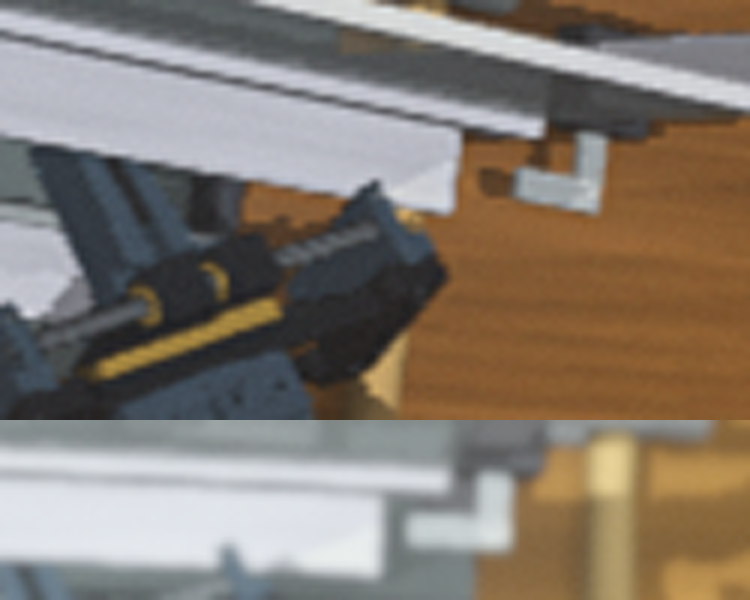

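Run:
```python
from fk import *
S=load('s1');T=load('t4');S4=load('s4')
so=lambda p:(290+p[1]/6-.42,224-p[0]/6+.42); to=lambda p:(300+p[0]/6-.42,170+p[1]/6-.42)
for n,a,b in(('lipF',(455,213),(380,157)),('lipB',(460,128),(385,78)),('tipF',(513,197),(407,125)),('tipB',(518,168),(410,95))):
    p,e=tri(S4,so(a),T,to(b)); print(n,Rz.inv().apply(p).round(1),p.round(1),round(e,1))
# bar motion: register subpixel shift of lower edge, s1 vs s2
ex=Rz.apply([1,0,0]);ey=Rz.apply([0,1,0])
mid=np.array([541,78,54.])
def edge(off,al):
    hinge=mid+24.5*(.866*ex+np.array([0,0,.5])); a=np.radians(30)+al
    return hinge-47*(np.cos(a)*ex+np.array([0,0,np.sin(a)]))+off*ey
g=[cv2.cvtColor(load(n)['frame'],cv2.COLOR_RGB2GRAY).astype(float) for n in('s0' if 0 else 'side0','s1','s2','s4')]
for off in(140,120,100,80,-135,-142):
    u=proj(S,[edge(off,0),edge(off,.15),edge(off,.3)]); print(off,u.round(1).tolist())
    y=int(round(u[0][1])); 
    for n,im in zip(('0','1','2','4'),g): print('   ',n,im[y,int(u[0][0])-9:int(u[0][0])+9].astype(int))
```

```text
lipF [570.7 -42.3 225.3] [568.1 -68.6 225.3] 3.1
lipB [604.1 -43.7 220.8] [601.4 -71.6 220.8] 1.6
tipF [578.9 -50.6 248.1] [576.  -77.3 248.1] 1.5
tipB [590.5 -51.4 248.4] [587.5 -78.6 248.4] 0.3
140 [[330.7, 300.1], [328.9, 300.8], [326.7, 301.3]]
    0 [193 190 195 190 189 190 190 191 188 191 187 103 101 108 120 116 118 117]
    1 [198 194 200 195 193 196 195 195 193 197 189 111 105 109 120 124 118 119]
    2 [182 180 179 178 181 180 179 182 183  99 107 120 122 122 123 122 122 122]
    4 [186 181 185 193 191 193 191 192 192 196 188 105 104 108 120 120 117 117]
120 [[331.8, 291.8], [330.0, 292.6], [327.9, 293.1]]
    0 [191 187 190 190 190 190 190 191 190 191 192 105 104 114 120 121 120 120]
    1 [197 194 196 194 193 196 195 196 193 195 196 107 106 117 123 123 123 122]
    2 [180 178 182 176 180 181 179 180 177 101 106 122 125 122 121 120 123 123]
    4 [184 181 182 184 193 192 196 194 192 194 194 106 106 115 124 118 122 123]
100 [[332.9, 283.7], [331.1, 284.5], [329.0, 285.1]]
    0 [194 188 188 189 192 191 190 192 189 193 192 108 105 110 119 120 119 121]
    1 [197 193 195 196 19
[... 634 characters left out ...]
00.9]]
    0 [189 192 184 190 191 190 190 189 188 193 192 105 108 118 118 116 117 115]
    1 [193 195 193 193 195 195 191 128 119 119  83  90  89  66  66  61  47  40]
    2 [181 178 180 182 178 119 106  97  73  80  88  60  57  55  40  38  36  40]
    4 [ 44  44  45  67  90  82  93  93  92  52  33  50 107 136 127  69  39  43]
-142 [[344.9, 196.8], [343.2, 197.8], [341.3, 198.7]]
    0 [190 192 189 189 191 190 191 192 191 192 189 109 100 107 118 117 117 118]
    1 [194 196 194 193 195 198 194 126 112 100  85  84  99  72  56  58  51  40]
    2 [179 178 179 179 159  72  52  52  51  81  94  77  56  49  44  39  39  43]
    4 [ 49  47  46  44  42  43  43  44  37  34  41  87 133 130  98  41  42  43]
```

The lower edge of the bar moved only about 2 px, against the 3.9 px expected for a full stroke. The first press was therefore only about half in, because the fingertip bore too near the hinge. To keep the order right I'll put the guard back down, press the bar again lower on its face, and then raise the guard.

Run:
```python
from fk import *
q=np.array(env.state()['qpos']);print(q.round(0))
a=plan(np.array(env.state()['ee_pos'])+[0,0,-6],RT,1)
a=plan(a[0]-50*UT,RT,3,start=a)
a=plan([542,64,258],RT,3,start=a); 
a=plan([588,80,256],RT,3,start=a)
for p in([542,64,258],[588,80,256],[588,80,160]): print(ik(np.array(p),RT,q))
n=np.array([541,79,54.])
for hd in(0,10,20,30):
  for t in(40,45,50):
    R=Ro.from_euler('z',hd+2.65,degrees=True)*ori(t)*Ro.from_euler('z',180,degrees=True)
    print(hd,t,[(ik(n+d*R.apply([0,0,1]),R,q)[0].round(0).tolist(),round(ik(n+d*R.apply([0,0,1]),R,q)[1],2)) for d in(-50,10)])
```

```text
[ -4.  11. 135. 134.  29. -62.]
[{"tx": -0.01, "ty": -0.0, "tz": 0.006, "rx": -0.003, "ry": -0.01, "rz": 0.012, "gripper": 1}]
end [591.8  84.2 172.7] [-180.  -57.   20.]
[{"tx": -0.018, "ty": 0.0, "tz": -0.028, "rx": -0.0, "ry": -0.0, "rz": -0.0, "gripper": 1}, {"tx": -0.018, "ty": 0.0, "tz": -0.028, "rx": -0.0, "ry": -0.0, "rz": -0.0, "gripper": 1}, {"tx": -0.018, "ty": 0.0, "tz": -0.028, "rx": -0.0, "ry": -0.0, "rz": -0.0, "gripper": 1}]
end [544.9  67.1 172.9] [-180.  -57.   20.]
[{"tx": 0.046, "ty": 0.001, "tz": -0.033, "rx": -0.0, "ry": -0.0, "rz": -0.0, "gripper": 1}, {"tx": 0.046, "ty": 0.002, "tz": -0.033, "rx": -0.0, "ry": -0.0, "rz": -0.0, "gripper": 1}, {"tx": 0.047, "ty": 0.001, "tz": -0.033, "rx": -0.0, "ry": -0.0, "rz": -0.0, "gripper": 1}]
end [542.1  64.  258.2] [-180.  -57.   20.]
[{"tx": 0.016, "ty": 0.0, "tz": 0.028, "rx": -0.0, "ry": -0.0, "rz": -0.0, "gripper": 1}, {"tx": 0.017, "ty": 0.001, "tz": 0.028, "rx": -0.0, "ry": -0.0, "rz": -0.0, "gripper": 1}, {"tx": 0.016, "ty": 0.0, "tz": 0.028, "rx": -0.0, "ry": -0.0, "rz": -0.0, "gripper": 1}]
end [587.9  80.1 255
[... 1255 characters left out ...]
), ([-1.0, 20.0, 137.0, 138.0, 20.0, -66.0], np.float64(0.0))]
20 45 [([-5.0, 13.0, 142.0, 134.0, 25.0, -65.0], np.float64(0.0)), ([-2.0, 22.0, 140.0, 147.0, 29.0, -76.0], np.float64(0.0))]
20 50 [([-7.0, 16.0, 147.0, 143.0, 36.0, -77.0], np.float64(0.0)), ([-3.0, 25.0, 144.0, 152.0, 40.0, -83.0], np.float64(0.0))]
30 40 [([-10.0, 13.0, 135.0, 92.0, 24.0, -35.0], np.float64(0.0)), ([-6.0, 21.0, 135.0, 113.0, 24.0, -53.0], np.float64(0.0))]
30 45 [([-13.0, 15.0, 139.0, 108.0, 30.0, -54.0], np.float64(0.0)), ([-8.0, 23.0, 138.0, 124.0, 32.0, -67.0], np.float64(0.0))]
30 50 [([-16.0, 18.0, 143.0, 118.0, 39.0, -68.0], np.float64(0.0)), ([-10.0, 25.0, 141.0, 130.0, 40.0, -76.0], np.float64(0.0))]
```

send_rows --motion '[{"tx": -0.01,"ty": 0,"tz": 0.006,"rx": 0,"ry": -0.01,"rz": 0.012,"gripper": 1},{"tx": -0.018,"ty": 0,"tz": -0.028,"rx": 0,"ry": 0,"rz": 0,"gripper": 1},{"tx": -0.018,"ty": 0,"tz": -0.028,"rx": 0,"ry": 0,"rz": 0,"gripper": 1},{"tx": -0.018,"ty": 0,"tz": -0.028,"rx": 0,"ry": 0,"rz": 0,"gripper": 1},{"tx": 0.046,"ty": 0.001,"tz": -0.033,"rx": 0,"ry": 0,"rz": 0,"gripper": 1},{"tx": 0.046,"ty": 0.002,"tz": -0.033,"rx": 0,"ry": 0,"rz": 0,"gripper": 1},{"tx": 0.047,"ty": 0.001,"tz": -0.033,"rx": 0,"ry": 0,"rz": 0,"gripper": 1},{"tx": 0.016,"ty": 0,"tz": 0.028,"rx": 0,"ry": 0,"rz": 0,"gripper": 1},{"tx": 0.017,"ty": 0.001,"tz": 0.028,"rx": 0,"ry": 0,"rz": 0,"gripper": 1},{"tx": 0.016,"ty": 0,"tz": 0.028,"rx": 0,"ry": 0,"rz": 0,"gripper": 1},{"tx": 0,"ty": 0,"tz": 0,"rx": 0,"ry": 0,"rz": 0,"gripper": 1}]'

```text
time_s: 11.82
ee_pos: [588.6, 80.7, 253.6]
ee_rot: [-179.8, -56.8, 19.9]
force: [0.2, 0.1, 0.5]
gripper_width: 0.6
gripper_force: 0.0
```

send_rows --motion '[{"tx": -0.017,"ty": 0,"tz": 0.011,"rx": 0,"ry": 0,"rz": 0,"gripper": 1},{"tx": -0.012,"ty": 0,"tz": 0.008,"rx": 0,"ry": 0,"rz": 0,"gripper": 1},{"tx": -0.012,"ty": 0,"tz": 0.008,"rx": 0,"ry": 0,"rz": 0,"gripper": 1},{"tx": -0.012,"ty": 0,"tz": 0.008,"rx": 0,"ry": 0,"rz": 0,"gripper": 1},{"tx": -0.012,"ty": 0,"tz": 0.008,"rx": 0,"ry": 0,"rz": 0,"gripper": 1}]'

```text
time_s: 12.45
ee_pos: [587.8, 80.2, 216.0]
ee_rot: [-179.8, -56.9, 19.9]
force: [-2.5, 0.2, 3.7]
gripper_width: 0.4
gripper_force: 1.7
```

Guard is coming down with about 4 N.

send_rows --motion '[{"tx": -0.012,"ty": 0,"tz": 0.008,"rx": 0,"ry": 0,"rz": 0,"gripper": 1},{"tx": -0.012,"ty": 0,"tz": 0.008,"rx": 0,"ry": 0,"rz": 0,"gripper": 1},{"tx": -0.012,"ty": 0,"tz": 0.008,"rx": 0,"ry": 0,"rz": 0,"gripper": 1},{"tx": -0.012,"ty": 0,"tz": 0.008,"rx": 0,"ry": 0,"rz": 0,"gripper": 1},{"tx": -0.012,"ty": 0,"tz": 0.008,"rx": 0,"ry": 0,"rz": 0,"gripper": 1},{"tx": -0.012,"ty": 0,"tz": 0.008,"rx": 0,"ry": 0,"rz": 0,"gripper": 1},{"tx": -0.012,"ty": 0,"tz": 0.008,"rx": 0,"ry": 0,"rz": 0,"gripper": 1},{"tx": 0,"ty": 0,"tz": 0,"rx": 0,"ry": 0,"rz": 0,"gripper": 1}]'

```text
time_s: 13.45
ee_pos: [588.2, 80.3, 164.8]
ee_rot: [-179.8, -56.8, 19.9]
force: [0.3, -0.3, 0.3]
gripper_width: 0.3
gripper_force: 0.1
```

send_rows --motion '[{"tx": -0.005,"ty": 0,"tz": 0.003,"rx": 0,"ry": 0,"rz": 0,"gripper": 1},{"tx": -0.005,"ty": 0,"tz": 0.003,"rx": 0,"ry": 0,"rz": 0,"gripper": 1}]'

```text
time_s: 13.7
ee_pos: [588.5, 80.3, 160.3]
ee_rot: [-179.9, -57.0, 20.0]
force: [-1.9, -0.4, 3.2]
gripper_width: 0.2
gripper_force: 1.7
```

```bash
cat >> fk.py <<'E'
RB=Ro.from_euler('z',22.65,degrees=True)*ori(45)*Ro.from_euler('z',180,degrees=True)
E
python3 - <<'E'
from fk import *
s=env.state();print(s['ee_pos'],s['force'])
S=load('side0');grab('side','s5')
# lip position by image diff against start
a=load('side0')['frame'].astype(float)[215:260,290:320].mean(2);b=load('s5')['frame'].astype(float)[215:260,290:320].mean(2)
print('lip shift px',cv2.phaseCorrelate(a,b))
# target on bar: a point 6 mm below mid on face; press along normal of mid-stroke (39 deg)
ex=Rz.apply([1,0,0]); n=np.array([-np.sin(np.radians(30)),0,np.cos(np.radians(30))]); n=Rz.apply(n)
t=np.array([541,79,54.])-8*(.866*ex+np.array([0,0,.5])); print('touch',t)
a=plan(np.array(s['ee_pos'])+[0,0,30],RT,2)
a=plan(a[0]-70*UT,RT,3,start=a)
a=plan(t+40*n,RB,5,start=a)
E
```

```text
[588.45538647  80.30553255 160.33820983] [-1.91464141 -0.35787397  3.23235754]
lip shift px ((0.04161244659473162, 0.3425543295663438), 0.4260850070356188)
touch [534.07940878  79.32031426  50.        ]
[{"tx": 0.026, "ty": -0.0, "tz": -0.016, "rx": -0.001, "ry": 0.001, "rz": -0.0, "gripper": 1}, {"tx": 0.025, "ty": -0.0, "tz": -0.017, "rx": -0.002, "ry": 0.001, "rz": -0.0, "gripper": 1}]
end [588.4  80.3 190.2] [-180.  -57.   20.]
[{"tx": -0.025, "ty": 0.0, "tz": -0.039, "rx": 0.0, "ry": 0.0, "rz": -0.0, "gripper": 1}, {"tx": -0.026, "ty": 0.0, "tz": -0.039, "rx": 0.0, "ry": 0.0, "rz": -0.0, "gripper": 1}, {"tx": -0.025, "ty": 0.0, "tz": -0.039, "rx": 0.0, "ry": 0.0, "rz": -0.0, "gripper": 1}]
end [522.8  56.4 190.2] [-180.  -57.   20.]
[{"tx": -0.035, "ty": -0.01, "tz": 0.023, "rx": 0.0, "ry": -0.08, "rz": -0.0, "gripper": 1}, {"tx": -0.035, "ty": -0.01, "tz": 0.024, "rx": 0.0, "ry": -0.08, "rz": -0.0, "gripper": 1}, {"tx": -0.033, "ty": -0.01, "tz": 0.026, "rx": -0.0, "ry": -0.08, "rz": -0.0, "gripper": 1}, {"tx": -0.033, "ty": -0.011, "tz": 0.028, "rx": -0.0, "ry": -0.08, "rz": -0.0, "gripper": 1}, {"tx": -0.031, "ty": -0.01, "tz": 0.028, "rx": -0.0, "ry": -0.08, "rz": -0.0, "gripper": 1}]
end [513.9  80.3  84.6] [-180.  -45.   20.]
```

send_rows --motion '[{"tx": 0.026,"ty": 0,"tz": -0.016,"rx": 0,"ry": 0,"rz": 0,"gripper": 1},{"tx": 0.025,"ty": 0,"tz": -0.017,"rx": 0,"ry": 0,"rz": 0,"gripper": 1},{"tx": -0.025,"ty": 0,"tz": -0.039,"rx": 0,"ry": 0,"rz": 0,"gripper": 1},{"tx": -0.026,"ty": 0,"tz": -0.039,"rx": 0,"ry": 0,"rz": 0,"gripper": 1},{"tx": -0.025,"ty": 0,"tz": -0.039,"rx": 0,"ry": 0,"rz": 0,"gripper": 1},{"tx": -0.035,"ty": -0.01,"tz": 0.023,"rx": 0,"ry": -0.08,"rz": 0,"gripper": 1},{"tx": -0.035,"ty": -0.01,"tz": 0.024,"rx": 0,"ry": -0.08,"rz": 0,"gripper": 1},{"tx": -0.033,"ty": -0.01,"tz": 0.026,"rx": 0,"ry": -0.08,"rz": 0,"gripper": 1},{"tx": -0.033,"ty": -0.011,"tz": 0.028,"rx": 0,"ry": -0.08,"rz": 0,"gripper": 1},{"tx": -0.031,"ty": -0.01,"tz": 0.028,"rx": 0,"ry": -0.08,"rz": 0,"gripper": 1},{"tx": 0,"ty": 0,"tz": 0,"rx": 0,"ry": 0,"rz": 0,"gripper": 1}]'

```text
time_s: 15.12
ee_pos: [513.2, 80.6, 83.6]
ee_rot: [-179.9, -44.8, 20.0]
force: [-1.1, 0.2, -0.7]
gripper_width: 0.3
gripper_force: 0.0
```

Run:
```python
from fk import *
s=env.state();print(s['force'])
n=Rz.apply([-np.sin(np.radians(33)),0,np.cos(np.radians(33))]); m=np.array([541,79,54.])
a=plan(m+20*n,RB,2)
a=plan(m-10*n,RB,8,start=a)
```

```text
[-1.0572521   0.19010268 -0.65164537]
[{"tx": 0.002, "ty": 0.007, "tz": 0.02, "rx": -0.002, "ry": 0.004, "rz": -0.0, "gripper": 1}, {"tx": 0.002, "ty": 0.007, "tz": 0.02, "rx": -0.003, "ry": 0.004, "rz": -0.0, "gripper": 1}]
end [530.2  79.4  70.8] [180. -45.  20.]
[{"tx": -0.002, "ty": 0.002, "tz": 0.007, "rx": 0.0, "ry": -0.0, "rz": -0.0, "gripper": 1}, {"tx": -0.002, "ty": 0.001, "tz": 0.007, "rx": 0.0, "ry": -0.0, "rz": -0.0, "gripper": 1}, {"tx": -0.001, "ty": 0.002, "tz": 0.007, "rx": 0.0, "ry": -0.0, "rz": -0.0, "gripper": 1}, {"tx": -0.002, "ty": 0.001, "tz": 0.007, "rx": 0.0, "ry": -0.0, "rz": -0.0, "gripper": 1}, {"tx": -0.002, "ty": 0.002, "tz": 0.008, "rx": 0.0, "ry": -0.0, "rz": -0.0, "gripper": 1}, {"tx": -0.002, "ty": 0.001, "tz": 0.007, "rx": 0.0, "ry": -0.0, "rz": -0.0, "gripper": 1}, {"tx": -0.001, "ty": 0.002, "tz": 0.007, "rx": 0.0, "ry": -0.0, "rz": -0.0, "gripper": 1}, {"tx": -0.002, "ty": 0.001, "tz": 0.007, "rx": 0.0, "ry": -0.0, "rz": -0.0, "gripper": 1}]
end [546.5  78.9  45.7] [180. -45.  20.]
```

send_rows --motion '[{"tx": 0.002,"ty": 0.007,"tz": 0.02,"rx": -0.002,"ry": 0.004,"rz": 0,"gripper": 1},{"tx": 0.002,"ty": 0.007,"tz": 0.02,"rx": -0.003,"ry": 0.004,"rz": 0,"gripper": 1},{"tx": -0.002,"ty": 0.002,"tz": 0.007,"rx": 0,"ry": 0,"rz": 0,"gripper": 1},{"tx": -0.002,"ty": 0.001,"tz": 0.007,"rx": 0,"ry": 0,"rz": 0,"gripper": 1},{"tx": -0.001,"ty": 0.002,"tz": 0.007,"rx": 0,"ry": 0,"rz": 0,"gripper": 1},{"tx": -0.002,"ty": 0.001,"tz": 0.007,"rx": 0,"ry": 0,"rz": 0,"gripper": 1},{"tx": -0.002,"ty": 0.002,"tz": 0.008,"rx": 0,"ry": 0,"rz": 0,"gripper": 1},{"tx": 0,"ty": 0,"tz": 0,"rx": 0,"ry": 0,"rz": 0,"gripper": 1}]'

```text
time_s: 16.12
ee_pos: [540.8, 78.5, 55.7]
ee_rot: [180.0, -45.1, 20.0]
force: [-1.6, -0.8, 0.7]
gripper_width: 0.5
gripper_force: 1.2
```

send_rows --motion '[{"tx": -0.002,"ty": 0.001,"tz": 0.007,"rx": 0,"ry": 0,"rz": 0,"gripper": 1},{"tx": -0.001,"ty": 0.002,"tz": 0.007,"rx": 0,"ry": 0,"rz": 0,"gripper": 1},{"tx": 0,"ty": 0,"tz": 0,"rx": 0,"ry": 0,"rz": 0,"gripper": 1}]'

```text
time_s: 16.5
ee_pos: [543.7, 78.6, 51.5]
ee_rot: [180.0, -45.3, 20.0]
force: [-18.2, -4.9, 22.9]
gripper_width: 0.5
gripper_force: 14.6
```

```bash
cat > bar.py <<'E'
from fk import *
import sys
grab('side',sys.argv[1]); s=env.state(); print(s['ee_pos'],s['force'])
S=load('side0')
for r in (300,292,284,276):
    for n in('side0','s2',sys.argv[1]): 
        im=load(n)['frame'].astype(float).mean(2); x0=int(332+(300-r)*.135)-9; row=im[r,x0-3:x0+12]; print(r,n,row.astype(int))
E
python3 bar.py s6
```

```text
[543.65738348  78.58906189  51.50869989] [-18.48123584  -4.22686105  22.28046746]
300 side0 [191 195 192 197 191 190 192 191 193 190 193 188 103 101 107]
300 s2 [184 183 182 180 180 182 182 181 183 184  99 106 119 122 121]
300 s6 [176 173 173 173 171 171 174 173 165  96 114 124 122 123 123]
292 side0 [191 192 189 192 192 192 191 191 192 192 192 193 104 103 113]
292 s2 [181 181 180 183 177 181 183 180 182 178 101 105 121 124 122]
292 s6 [173 171 172 171 173 174 171 172 169 118 106 123 124 121 123]
284 side0 [190 196 190 190 190 194 193 192 194 191 195 194 108 105 109]
284 s2 [181 181 178 180 181 182 180 182 181 176 102 106 117 124 123]
284 s6 [173 174 172 174 173 174 173 172 169 120 110 123 125 125 123]
276 side0 [194 192 193 194 191 195 194 191 193 192 194 192 112 102 110]
276 s2 [181 185 182 181 183 181 181 182 183 178 118 110 124 124 121]
276 s6 [175 175 175 174 173 174 174 174 167 119 114 126 127 127 124]
```

Run:
```python
from fk import *
s=env.state(); print(s['force'],s['torque'],s['ee_pos'])
grab('top','t6'); grab('side','s7')
ex=Rz.apply([1,0,0]);ey=Rz.apply([0,1,0]);mid=np.array([541,78,54.])
def edge(off,al):
    hinge=mid+24.5*(.866*ex+np.array([0,0,.5])); a=np.radians(30)+al
    return hinge-47*(np.cos(a)*ex+np.array([0,0,np.sin(a)]))+off*ey
for nm,A,B,ax in(('side','side0','s7',0),('top','top0','t6',1)):
    D=load(A); a=load(A)['frame'].astype(float).mean(2); b=load(B)['frame'].astype(float).mean(2)
    for off in(140,100,60,-40,-60,-80,-100,-120,-140):
        u=proj(D,[edge(off,0),edge(off,.3)]).round(1); x,y=u[0].round().astype(int)
        f=(lambda im: im[y,x-8:x+7]) if ax==0 else (lambda im: im[y-8:y+7,x])
        print(nm,off,u.tolist(),f(a).astype(int),f(b).astype(int))
```

```text
[-18.48123584  -4.22686105  22.28046746] [-0.02723466  0.14992767  0.10375832] [543.65738348  78.58906189  51.50869989]
side 140 [[330.7, 300.1], [326.7, 301.3]] [197 191 190 192 191 193 190 193 188 103 101 107 119 115 118] [173 172 172 173 174 167 100 114 124 124 122 124 123 124 122]
side 100 [[332.9, 283.7], [329.0, 285.1]] [190 190 194 193 192 194 191 195 194 108 105 109 119 119 118] [173 174 173 173 173 169 119 111 125 127 126 123 123 124 123]
side 60 [[335.1, 268.0], [331.3, 269.4]] [195 193 196 194 192 192 191 196 193 120 103 106 118 120 116] [174 177 175 175 177 171 124 117 121 121 123 122 124 125 122]
side -40 [[340.1, 231.1], [336.5, 232.8]] [200 198 200 198 198 197 197 198 198 140 100 100 109 114 113] [75 73 71 67 60 46 43 43 50 68 73 72 73 71 73]
side -60 [[341.1, 224.1], [337.4, 225.8]] [196 199 200 195 194 195 195 199 197 138 100 102 114 110 111] [183 172 140 116 117 111  61  68  74  72  67  63  45  43  43]
side -80 [[342.0, 217.3], [338.4, 219.0]] [181 195 196 193 193 193 195 196 191 131 100 102 114 114 115] [167 162 166 174 176 178  78  72  71  49  45  42  44  53  66]

[... 1287 characters left out ...]
 138 127 122 120 109  93  82  81  85]
top -80 [[333.7, 224.5], [333.8, 222.0]] [219 219 222 225 226 226 226 225 221 206 179 163 159 163 164] [180 158 146 154 164 162 148 119  92  82  79  81  86 101 113]
top -100 [[340.7, 224.8], [340.7, 222.3]] [218 221 224 226 226 226 226 224 214 187 160 158 162 163 164] [124  99  85  80  79  91  98  90  80  79  78  75  77  77  77]
top -120 [[347.7, 225.1], [347.6, 222.6]] [226 226 226 226 226 225 226 223 213 185 163 159 162 165 167] [213 214 214 213 211 202 181 148 128 124 123 119 115 113 109]
top -140 [[354.7, 225.5], [354.5, 222.9]] [225 225 225 224 224 222 220 215 200 178 167 166 167 166 167] [192 192 183 172 167 159 148 153 165 168 167 160 142 129 127]
```

send_rows --motion '[{"tx": 0,"ty": 0,"tz": -0.005,"rx": 0,"ry": 0,"rz": 0,"gripper": 1},{"tx": 0,"ty": 0,"tz": 0,"rx": 0,"ry": 0,"rz": 0,"gripper": 1}]'

```text
time_s: 16.9
ee_pos: [543.2, 78.3, 52.2]
ee_rot: [179.9, -45.2, 20.1]
force: [-4.7, 1.6, 4.6]
gripper_width: 0.6
gripper_force: 3.8
```

Run:
```python
from fk import *
s=env.state(); print(s['force'],s['torque'],s['ee_pos'])
grab('side','s8')
def e(im,r,x0):
    row=im[r,x0-12:x0+6]; t=(row.max()*0+145); 
    i=next(k for k in range(len(row)-1) if row[k]>=t>row[k+1] ); return x0-12+i+(row[i]-t)/(row[i]-row[i+1])
for r,x in((304,330),(300,331),(292,332),(284,333),(276,334),(268,335),(217,342),(214,342),(211,343),(207,343),(204,344),(201,344)):
    o=[]
    for n in('side0','s2','s7','s8'):
        try:o.append(round(float(e(load(n)['frame'].astype(float).mean(2),r,x)),2))
        except StopIteration:o.append(None)
    print(r,o)
```

```text
[-4.66458493  1.63667506  4.63628262] [0.23440027 0.6803166  0.48174281] [543.22726681  78.27955132  52.17821843]
304 [330.45, 328.68, 328.43, 327.5]
300 [331.51, 329.46, 328.33, 328.47]
292 [332.55, 330.44, 329.38, 329.37]
284 [333.57, 331.42, 330.49, 330.35]
276 [334.59, 332.56, 331.46, 331.38]
268 [335.67, 333.67, 332.56, 332.57]
217 [342.78, 334.45, 339.34, 339.47]
214 [343.53, 334.39, 339.6, 340.42]
211 [343.58, 335.42, 340.14, 340.27]
207 [344.51, 336.52, 338.46, 338.46]
204 [344.56, 338.58, 340.4, 341.23]
201 [345.48, 339.55, 340.02, 340.11]
```

At 6.6 N both ends sit 3.2–3.3 px in, and there is almost no travel left between 6.6 N and 29 N. The bar is therefore level and against its stop. I'll release it and go back under the lip.

Run:
```python
from fk import *
s=env.state();z=RB.apply([0,0,1])
a=plan(np.array(s['ee_pos'])-40*z,RB,3)
P=np.array([577,78,90])-35*UT
a=plan(P,RT,4,start=a)
a=plan([593,84,91],RT,4,start=a)
```

```text
[{"tx": 0.0, "ty": 0.0, "tz": -0.027, "rx": 0.0, "ry": -0.002, "rz": 0.001, "gripper": 1}, {"tx": 0.0, "ty": 0.0, "tz": -0.026, "rx": 0.0, "ry": -0.002, "rz": 0.0, "gripper": 1}, {"tx": 0.0, "ty": 0.0, "tz": -0.027, "rx": 0.0, "ry": -0.002, "rz": 0.001, "gripper": 1}]
end [516.6  68.6  80.3] [180. -45.  20.]
[{"tx": 0.012, "ty": 0.006, "tz": 0.005, "rx": 0.0, "ry": 0.1, "rz": 0.0, "gripper": 1}, {"tx": 0.012, "ty": 0.006, "tz": 0.006, "rx": 0.0, "ry": 0.1, "rz": 0.0, "gripper": 1}, {"tx": 0.012, "ty": 0.006, "tz": 0.007, "rx": 0.0, "ry": 0.1, "rz": 0.0, "gripper": 1}, {"tx": 0.011, "ty": 0.006, "tz": 0.007, "rx": 0.0, "ry": 0.1, "rz": 0.0, "gripper": 1}]
end [544.1  65.8  90.1] [180. -57.  20.]
[{"tx": 0.015, "ty": -0.0, "tz": 0.022, "rx": 0.0, "ry": -0.0, "rz": 0.0, "gripper": 1}, {"tx": 0.014, "ty": -0.0, "tz": 0.021, "rx": 0.0, "ry": -0.0, "rz": 0.0, "gripper": 1}, {"tx": 0.015, "ty": -0.001, "tz": 0.022, "rx": 0.0, "ry": -0.0, "rz": 0.0, "gripper": 1}, {"tx": 0.014, "ty": 0.0, "tz": 0.022, "rx": 0.0, "ry": -0.0, "rz": 0.0, "gripper": 1}]
end [593.   84.2  90.7] [180. -57.  20.]
```

send_rows --motion '[{"tx": 0,"ty": 0,"tz": -0.027,"rx": 0,"ry": -0.002,"rz": 0.001,"gripper": 1},{"tx": 0,"ty": 0,"tz": -0.026,"rx": 0,"ry": -0.002,"rz": 0,"gripper": 1},{"tx": 0,"ty": 0,"tz": -0.027,"rx": 0,"ry": -0.002,"rz": 0.001,"gripper": 1},{"tx": 0.012,"ty": 0.006,"tz": 0.005,"rx": 0,"ry": 0.1,"rz": 0,"gripper": 1},{"tx": 0.012,"ty": 0.006,"tz": 0.006,"rx": 0,"ry": 0.1,"rz": 0,"gripper": 1},{"tx": 0.012,"ty": 0.006,"tz": 0.007,"rx": 0,"ry": 0.1,"rz": 0,"gripper": 1},{"tx": 0.011,"ty": 0.006,"tz": 0.007,"rx": 0,"ry": 0.1,"rz": 0,"gripper": 1},{"tx": 0.015,"ty": 0,"tz": 0.022,"rx": 0,"ry": 0,"rz": 0,"gripper": 1},{"tx": 0.014,"ty": 0,"tz": 0.021,"rx": 0,"ry": 0,"rz": 0,"gripper": 1},{"tx": 0.015,"ty": 0,"tz": 0.022,"rx": 0,"ry": 0,"rz": 0,"gripper": 1},{"tx": 0.014,"ty": 0,"tz": 0.022,"rx": 0,"ry": 0,"rz": 0,"gripper": 1},{"tx": 0,"ty": 0,"tz": 0,"rx": 0,"ry": 0,"rz": 0,"gripper": 1}]'

```text
time_s: 18.45
ee_pos: [594.8, 83.8, 91.2]
ee_rot: [179.9, -57.1, 20.1]
force: [-0.5, 0.2, -0.1]
gripper_width: 0.5
gripper_force: 0.0
```

Run:
```python
from fk import *
grab('side','s9')
for r in(300,292,284): print([load(n)['frame'][r,320:340].mean(1).astype(int).tolist() for n in('side0','s9')])
s=env.state(); print(s['force'],s['ee_pos'])
```

```text
[[191, 195, 192, 197, 191, 190, 192, 191, 193, 190, 193, 188, 103, 101, 107, 119, 115, 118, 116, 118], [202, 204, 201, 204, 202, 198, 202, 199, 201, 201, 205, 197, 112, 106, 113, 126, 122, 124, 122, 125]]
[[189, 191, 192, 189, 192, 192, 192, 191, 191, 192, 192, 192, 193, 104, 103, 113, 119, 120, 120, 119], [197, 200, 202, 199, 201, 201, 200, 201, 201, 201, 198, 200, 203, 112, 106, 117, 123, 127, 124, 125]]
[[194, 189, 190, 196, 190, 190, 190, 194, 193, 192, 194, 191, 195, 194, 108, 105, 109, 119, 119, 118], [203, 200, 199, 204, 199, 204, 199, 201, 202, 200, 201, 199, 203, 202, 112, 108, 113, 125, 127, 126]]
[-0.13216416 -0.7122235  -0.07079764] [593.79777191  83.55781883  90.69520943]
```

send_rows --motion '[{"tx": 0.01,"ty": 0,"tz": -0.0065,"rx": 0,"ry": 0,"rz": 0,"gripper": 1},{"tx": 0.01,"ty": 0,"tz": -0.0065,"rx": 0,"ry": 0,"rz": 0,"gripper": 1},{"tx": 0.01,"ty": 0,"tz": -0.0065,"rx": 0,"ry": 0,"rz": 0,"gripper": 1},{"tx": 0.012,"ty": 0,"tz": -0.008,"rx": 0,"ry": 0,"rz": 0,"gripper": 1},{"tx": 0.012,"ty": 0,"tz": -0.008,"rx": 0,"ry": 0,"rz": 0,"gripper": 1},{"tx": 0.012,"ty": 0,"tz": -0.008,"rx": 0,"ry": 0,"rz": 0,"gripper": 1},{"tx": 0.012,"ty": 0,"tz": -0.008,"rx": 0,"ry": 0,"rz": 0,"gripper": 1},{"tx": 0.012,"ty": 0,"tz": -0.008,"rx": 0,"ry": 0,"rz": 0,"gripper": 1},{"tx": 0.012,"ty": 0,"tz": -0.008,"rx": 0,"ry": 0,"rz": 0,"gripper": 1},{"tx": 0.012,"ty": 0,"tz": -0.008,"rx": 0,"ry": 0,"rz": 0,"gripper": 1},{"tx": 0.012,"ty": 0,"tz": -0.008,"rx": 0,"ry": 0,"rz": 0,"gripper": 1},{"tx": 0,"ty": 0,"tz": 0,"rx": 0,"ry": 0,"rz": 0,"gripper": 1}]'

```text
time_s: 20.0
ee_pos: [593.3, 83.1, 167.5]
ee_rot: [179.9, -57.1, 20.0]
force: [-2.1, -1.4, -1.1]
gripper_width: 0.4
gripper_force: 1.0
```

send_rows --motion '[{"tx": 0.012,"ty": 0,"tz": -0.008,"rx": 0,"ry": 0,"rz": 0,"gripper": 1},{"tx": 0.012,"ty": 0,"tz": -0.008,"rx": 0,"ry": 0,"rz": 0,"gripper": 1},{"tx": 0.012,"ty": 0,"tz": -0.008,"rx": 0,"ry": 0,"rz": 0,"gripper": 1},{"tx": 0.012,"ty": 0,"tz": -0.008,"rx": 0,"ry": 0,"rz": 0,"gripper": 1},{"tx": 0,"ty": 0,"tz": 0,"rx": 0,"ry": 0,"rz": 0,"gripper": 1}]'

```text
time_s: 20.62
ee_pos: [593.1, 83.0, 196.3]
ee_rot: [179.9, -57.1, 20.0]
force: [-2.1, 0.3, -1.1]
gripper_width: 0.1
gripper_force: 0.5
```

Run:
```python
from fk import *
s=env.state(); print(s['force'],s['ee_pos'])
grab('side','s10');grab('top','t10')
a=cv2.resize(cv2.rotate(cv2.imread('pics/s10.png')[115:185,295:350],cv2.ROTATE_90_CLOCKWISE),None,fx=8,fy=8,interpolation=cv2.INTER_CUBIC)
b=cv2.resize(cv2.imread('pics/t10.png')[176:196,340:410],None,fx=8,fy=8,interpolation=cv2.INTER_CUBIC)
cv2.imwrite('pics/10c.png',np.vstack([a,b]))
```

```text
[-2.13704864  0.33796397 -1.11806139] [593.14833958  83.0458982  196.34791057]
```

View pics/10c.png

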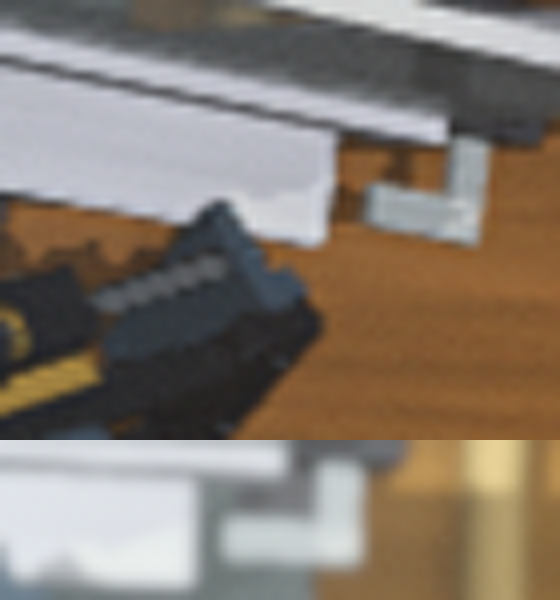

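Run:
```python
from fk import *
S=load('s10');T=load('t10')
so=lambda p:(295+p[1]/8-.44,184-p[0]/8+.44); to=lambda p:(340+p[0]/8-.44,176+p[1]/8-.44)
f=lambda p:(p[0],p[1]-440)
for n,a,b in(('lipF',(327,245),(195,588)),('lipB',(337,133),(200,480)),('tipF',(363,220),(220,560)),('tipB',(371,186),(222,520))):
    p,e=tri(S,so(a),T,to(f(b))); print(n,Rz.inv().apply(p).round(1),round(e,1))
# side-view gap model: lines at tip centre row
t=np.array([582,-78,246.]);ey=Rz.apply([0,1,0]);ex=Rz.apply([1,0,0]);Z=np.array([0,0,1.])
tp=proj(S,[t-2*Z,t-2*Z+6*ex,t-2*Z-6*ex]); print(tp,[so((363,220)),so((371,186))])
for d in(-20,-14,-10,-5,0,5):
    L=t+8*ey+(d+8)*Z; u=proj(S,[L,L+10*ex]); 
    # v of lip line at the tip's u
    v=u[0,1]+(tp[0,0]-u[0,0])*(u[1,1]-u[0,1])/(u[1,0]-u[0,0]); print(d,'gap px',round(v-tp[0,1],2))
# subpixel profiles along v through tip columns
im=S['frame'].astype(float)
for c in(319,320,321): print(c,im[132:150,c].astype(int).tolist())
```

```text
lipF [571.2 -43.1 242.2] 2.3
lipB [603.9 -43.7 240.5] 0.2
tipF [579.1 -49.9 248.2] 2.7
tipB [589.7 -49.7 250.5] 0.4
[[320.06181202 139.79192612]
 [317.41120796 139.48247849]
 [322.71417094 140.10143214]] [(322.06, 139.065), (317.81, 138.065)]
-20 gap px 5.67
-14 gap px 3.96
-10 gap px 2.81
-5 gap px 1.37
0 gap px -0.09
5 gap px -1.56
319 [[163, 167, 167], [164, 170, 177], [163, 170, 175], [161, 167, 172], [164, 171, 175], [161, 170, 174], [120, 129, 133], [92, 81, 73], [88, 62, 39], [84, 58, 33], [82, 59, 40], [136, 127, 125], [186, 187, 194], [203, 205, 213], [199, 201, 210], [199, 203, 209], [200, 204, 209], [202, 202, 208]]
320 [[159, 167, 169], [158, 165, 167], [156, 164, 166], [156, 160, 164], [156, 163, 165], [158, 164, 168], [123, 131, 133], [91, 81, 74], [88, 63, 41], [91, 63, 39], [87, 60, 39], [123, 112, 106], [183, 183, 189], [202, 205, 213], [201, 204, 210], [202, 204, 209], [203, 204, 210], [201, 204, 209]]
321 [[155, 162, 165], [154, 162, 164], [156, 163, 166], [157, 165, 166], [157, 164, 169], [161, 169, 172], [131, 138, 141], [99, 93, 86], [89, 67, 45], [92, 63, 38], [89, 61, 35], [103, 88, 75], [175, 175, 181], [202, 205, 213], [202, 204, 210], [201, 203, 209], [201, 202, 210], [201, 203, 208]]
```

The lip's right edge sits 4.46 px short of the pointer tip in the side view, which puts it about 15.7 mm below (stereo agrees at 14–16 mm). I'll raise 13 mm and measure again.

send_rows --motion '[{"tx": 0.006,"ty": 0,"tz": -0.004,"rx": 0,"ry": 0,"rz": 0,"gripper": 1},{"tx": 0.008,"ty": 0,"tz": -0.005,"rx": 0,"ry": 0,"rz": 0,"gripper": 1},{"tx": 0.008,"ty": 0,"tz": -0.005,"rx": 0,"ry": 0,"rz": 0,"gripper": 1},{"tx": 0,"ty": 0,"tz": 0,"rx": 0,"ry": 0,"rz": 0,"gripper": 1}]'

```text
time_s: 21.22
ee_pos: [592.7, 82.8, 208.5]
ee_rot: [179.9, -57.0, 20.0]
force: [-2.0, -1.5, -1.3]
gripper_width: 0.6
gripper_force: 1.2
```

```bash
cat > gap.py <<'E'
from fk import *
import sys
s=env.state(); print(s['force'],s['ee_pos'])
S=grab('side',sys.argv[1]);im=S['frame'].astype(float).mean(2)
for n in('s10',sys.argv[1]):
    im=load(n)['frame'].astype(float).mean(2)
    for c in(312,313,314,319,320,321,326,327): print(n,c,im[128:152,c].astype(int).tolist())
E
python3 gap.py s11
```

```text
[-2.00607514 -1.51643662 -1.30295846] [592.66411051  82.84592573 208.5134607 ]
s10 312 [108, 161, 185, 163, 135, 108, 86, 80, 77, 72, 65, 57, 55, 54, 94, 168, 193, 193, 192, 190, 189, 189, 188, 188]
s10 313 [110, 79, 75, 68, 64, 59, 55, 54, 59, 60, 62, 62, 59, 58, 76, 159, 190, 187, 188, 186, 187, 190, 189, 189]
s10 314 [117, 84, 79, 82, 83, 67, 54, 57, 77, 91, 87, 87, 89, 86, 89, 161, 191, 188, 186, 186, 189, 186, 186, 187]
s10 319 [146, 136, 143, 151, 165, 170, 169, 166, 170, 168, 127, 82, 63, 58, 60, 129, 189, 207, 203, 203, 204, 204, 195, 187]
s10 320 [179, 164, 167, 165, 165, 163, 162, 160, 161, 163, 129, 82, 64, 64, 62, 113, 185, 206, 205, 205, 205, 204, 205, 204]
s10 321 [162, 159, 160, 158, 160, 160, 161, 162, 163, 167, 136, 92, 67, 64, 61, 88, 177, 206, 205, 204, 204, 204, 206, 206]
s10 326 [94, 95, 96, 95, 98, 99, 98, 98, 100, 101, 101, 101, 101, 100, 99, 96, 97, 101, 101, 95, 93, 92, 93, 81]
s10 327 [98, 100, 99, 99, 98, 101, 101, 101, 100, 100, 101, 98, 100, 96, 98, 97, 95, 95, 94, 96, 93, 94, 97, 78]
s11 312 [149, 115, 89, 78, 78, 75, 68, 63, 57, 53, 60, 147, 189, 193, 1
[... 185 characters left out ...]
81, 86, 86, 67, 57, 57, 80, 88, 85, 118, 170, 189, 186, 187, 185, 186, 187, 186, 186, 185, 187, 185]
s11 319 [148, 134, 146, 152, 163, 170, 169, 165, 166, 167, 124, 84, 171, 207, 205, 203, 203, 202, 203, 202, 205, 204, 207, 208]
s11 320 [176, 165, 164, 164, 164, 162, 161, 162, 161, 160, 123, 84, 163, 203, 205, 203, 204, 206, 204, 204, 205, 205, 210, 204]
s11 321 [163, 160, 159, 158, 160, 161, 162, 161, 163, 162, 133, 87, 134, 189, 204, 205, 203, 205, 203, 204, 206, 208, 211, 169]
s11 326 [91, 95, 94, 95, 98, 97, 98, 99, 98, 98, 100, 98, 98, 101, 94, 95, 98, 93, 94, 91, 88, 78, 74, 75]
s11 327 [98, 101, 98, 98, 101, 99, 101, 100, 99, 99, 99, 97, 96, 98, 94, 94, 96, 96, 97, 96, 88, 77, 77, 66]
```

send_rows --motion '[{"tx": 0.003,"ty": 0,"tz": -0.002,"rx": 0,"ry": 0,"rz": 0,"gripper": 1},{"tx": 0.0027,"ty": 0,"tz": -0.0017,"rx": 0,"ry": 0,"rz": 0,"gripper": 1},{"tx": 0,"ty": 0,"tz": 0,"rx": 0,"ry": 0,"rz": 0,"gripper": 1}]'

```text
time_s: 21.65
ee_pos: [592.6, 82.8, 211.4]
ee_rot: [180.0, -57.0, 19.9]
force: [-2.0, 0.6, -1.7]
gripper_width: 0.3
gripper_force: 1.7
```

```bash
python3 gap.py s12 | grep -E "s12|\[-?[0-9.]+ |e" | grep -v s10
python3 - <<'E'
from fk import *
im=load('s12')['frame'].astype(int); print(im[136:143,320].tolist())
a=plan(np.array(env.state()['ee_pos'])+[0,0,-8],RT,2)
a=plan(a[0]-60*UT,RT,4,start=a)
E
```

```text
[-2.03581808  0.55643271 -1.6971375 ] [592.60858964  82.81278224 211.36418518]
s12 312 [117, 92, 77, 77, 73, 67, 59, 57, 55, 55, 106, 172, 193, 192, 189, 189, 191, 188, 187, 189, 188, 190, 187, 189]
s12 313 [73, 60, 54, 60, 59, 56, 54, 57, 55, 60, 98, 168, 189, 187, 186, 186, 187, 188, 188, 187, 187, 186, 186, 189]
s12 314 [113, 89, 84, 85, 85, 68, 56, 57, 78, 83, 94, 163, 191, 186, 185, 185, 185, 186, 186, 185, 187, 186, 187, 187]
s12 319 [149, 136, 144, 151, 163, 169, 169, 168, 167, 164, 121, 137, 189, 205, 204, 204, 202, 204, 202, 203, 204, 206, 208, 203]
s12 320 [177, 167, 164, 166, 165, 164, 161, 159, 161, 160, 123, 128, 185, 205, 205, 203, 203, 203, 204, 203, 206, 209, 203, 156]
s12 321 [162, 159, 158, 158, 160, 162, 159, 161, 164, 163, 132, 129, 184, 208, 205, 203, 203, 205, 205, 205, 209, 208, 164, 96]
s12 326 [92, 93, 96, 96, 97, 99, 97, 98, 99, 101, 100, 94, 102, 100, 100, 97, 93, 92, 92, 89, 75, 74, 76, 70]
s12 327 [99, 99, 101, 99, 98, 100, 101, 102, 100, 100, 99, 96, 97, 93, 95, 93, 94, 97, 98, 104, 87, 74, 67, 61]
[[156, 162, 165], [155, 161, 164], [119, 124, 127], [126, 127, 133], [182, 184, 191], [202, 203, 212], [202, 203, 210]]
[{"tx": -0.007, "ty": -0.0, "tz": 0.004, "rx": 0.001, "ry": 0.001, "rz": -0.001, "gripper": 1}, {"tx": -0.006, "ty": -0.0, "tz": 0.005, "rx": 0.002, "ry": 0.0, "rz": -0.0, "gripper": 1}]
end [592.8  82.9 203.4] [-180.  -57.   20.]
[{"tx": -0.016, "ty": -0.0, "tz": -0.025, "rx": -0.0, "ry": 0.0, "rz": -0.0, "gripper": 1}, {"tx": -0.017, "ty": -0.0, "tz": -0.025, "rx": -0.0, "ry": 0.0, "rz": -0.0, "gripper": 1}, {"tx": -0.016, "ty": -0.0, "tz": -0.025, "rx": -0.0, "ry": 0.0, "rz": -0.0, "gripper": 1}, {"tx": -0.016, "ty": -0.0, "tz": -0.026, "rx": -0.0, "ry": 0.0, "rz": -0.0, "gripper": 1}]
end [536.4  62.4 203.7] [-180.  -57.   20.]
```

send_rows --motion '[{"tx": 0.0015,"ty": 0,"tz": -0.001,"rx": 0,"ry": 0,"rz": 0,"gripper": 1},{"tx": 0,"ty": 0,"tz": 0,"rx": 0,"ry": 0,"rz": 0,"gripper": 1}]'

```text
time_s: 21.95
ee_pos: [592.6, 82.8, 212.2]
ee_rot: [180.0, -57.0, 19.9]
force: [-2.1, -0.7, -1.8]
gripper_width: 0.0
gripper_force: 1.9
```

send_rows --motion '[{"tx": -0.007,"ty": 0,"tz": 0.004,"rx": 0,"ry": 0,"rz": 0,"gripper": 1},{"tx": -0.006,"ty": 0,"tz": 0.005,"rx": 0,"ry": 0,"rz": 0,"gripper": 1},{"tx": -0.016,"ty": 0,"tz": -0.025,"rx": 0,"ry": 0,"rz": 0,"gripper": 1},{"tx": -0.017,"ty": 0,"tz": -0.025,"rx": 0,"ry": 0,"rz": 0,"gripper": 1},{"tx": -0.016,"ty": 0,"tz": -0.025,"rx": 0,"ry": 0,"rz": 0,"gripper": 1},{"tx": -0.016,"ty": 0,"tz": -0.026,"rx": 0,"ry": 0,"rz": 0,"gripper": 1},{"tx": -0.016,"ty": 0,"tz": -0.026,"rx": 0,"ry": 0,"rz": 0,"gripper": 1},{"tx": 0,"ty": 0,"tz": 0,"rx": 0,"ry": 0,"rz": 0,"gripper": 1}]'

```text
time_s: 22.95
ee_pos: [521.1, 56.6, 205.1]
ee_rot: [180.0, -57.0, 19.9]
force: [1.2, -0.0, 0.5]
gripper_width: 0.5
gripper_force: 0.0
```

Run:
```python
from fk import *
grab('side','s13');grab('top','t13')
for n in('s12','s13'): 
    im=load(n)['frame'].astype(int)
    for c in(319,320,321): print(n,c,im[136:143,c].tolist())
a=cv2.resize(cv2.rotate(cv2.imread('pics/s13.png')[110:325,270:380],cv2.ROTATE_90_CLOCKWISE),None,fx=3.7,fy=3.7,interpolation=cv2.INTER_CUBIC)
b=cv2.resize(cv2.rotate(cv2.imread('pics/s13.png')[115:165,305:335],cv2.ROTATE_90_CLOCKWISE),None,fx=6,fy=6,interpolation=cv2.INTER_NEAREST)
c=np.zeros((180,a.shape[1],3),np.uint8);c[:,:300]=b[:180]
cv2.imwrite('pics/13c.png',np.vstack([a,c])); print(a.shape)
```

```text
s12 319 [[161, 169, 173], [158, 167, 169], [118, 122, 124], [138, 137, 138], [188, 187, 194], [201, 203, 211], [200, 202, 210]]
s12 320 [[156, 162, 165], [155, 161, 164], [119, 124, 127], [126, 127, 133], [182, 184, 191], [202, 203, 212], [202, 203, 210]]
s12 321 [[159, 167, 168], [157, 165, 167], [127, 134, 137], [126, 128, 134], [180, 182, 190], [205, 207, 214], [202, 205, 210]]
s13 319 [[164, 169, 172], [154, 163, 166], [121, 126, 127], [170, 173, 178], [204, 204, 211], [199, 201, 209], [200, 201, 210]]
s13 320 [[155, 162, 165], [152, 158, 160], [122, 126, 126], [170, 172, 176], [201, 203, 212], [201, 204, 210], [200, 201, 208]]
s13 321 [[158, 163, 167], [157, 163, 166], [129, 135, 137], [160, 161, 170], [196, 197, 205], [202, 204, 209], [201, 203, 209]]
(407, 796, 3)
```

View pics/13c.png

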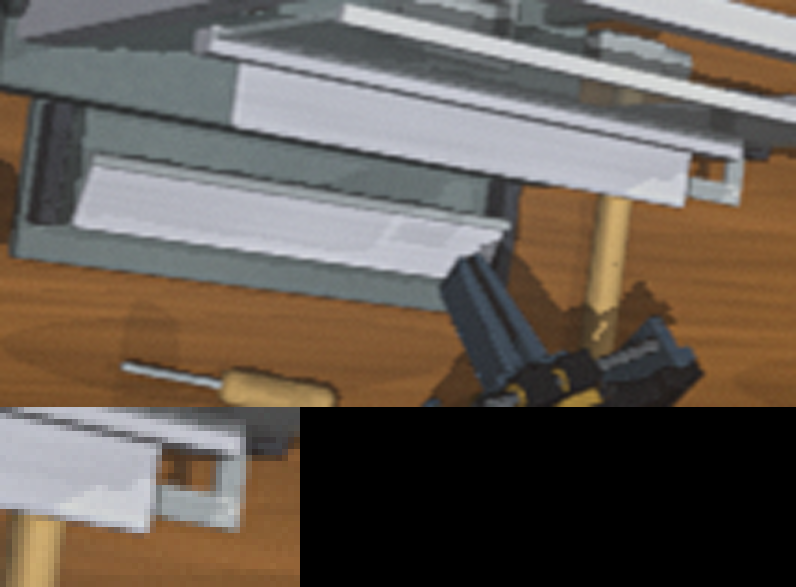

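The lip edge now just meets the lower edge of the pointer's tip at about (688,180) in the crop, which is the picture predicted for level. The robot is clear and the bar is at rest, so I'll hand in.

```bash
python3 -c "
from workcell import env
print(env.job_done())"
```

```text
the job is handed in; nothing more can be done
None
```

I pressed the release bar fully in and level, let it spring back, then raised the guard so the lip's underside is level with the pointer to about 1 mm; it stands there with the arm clear. My first press went only about half in, so I pushed the partly raised guard back down and pressed the bar again before the final lift; the second press peaked at about 29 N on the bar's stop.

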